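# Push the gold module round the deck and seat it on the contact pin

### The arm

A 6-joint arm with a two-finger parallel gripper is mounted at the origin on the work surface; the furniture and walls round the work are solid. World frame = base frame: x ahead of the robot, y to its left, z up, the work surface at z = 0. Lengths are in mm, angles in rad, forces in N, time in s.
With the tool pointing down it reaches from about 275 to 1000 mm from the base axis. Payload 8.4 kg.
Tool frame: the origin (TCP) lies midway between the tips of the shut fingers; the grasp point (between the pads) lies 19 mm behind it; y points along the fingers, z is the direction in which the jaws open and shut, and the axes are right-handed (so a half turn about y gives the same grasp; the last joint's range is limited). The gripper opens to 85 mm and grips with 20 to 120 N. Pads are 22 mm wide; open, the fingers measure 114 mm over their backs; the gripper's body (76 mm by 85 mm) begins 54 mm behind the grasp point. The pads swing forward as they close: fully open they stand 13 mm farther back than shut.
Start: joints at [1.284, 0.353, 1.633, -0, 1.155, -0.002], TCP at [175.602, 599.826, 193.181] pointing down, gripper open.
Joint ranges: [-2.63, 2.63], [-0.92, 2.1], [0.06, 2.66], [-1.3, 4.44], [0, 2.69], [-3.02, 3.02]. Speed limits (rad/s): [2.22, 2.22, 2.79, 3.14, 3.14, 3.14].

### API

Orientations are given as [roll, pitch, yaw] about the fixed x, y, z axes, in that order (R = Rz(yaw) Ry(pitch) Rx(roll)).
In Python, from rig import r, imaging gives the robot as it stands. The module is installed in compiled form; this text tells all that it offers.
- The arm moves only by the tool send_rows, never from a script. Its argument "series" is a list of rows, each a list of 6 numbers: the shift along the tool's x, y, z in m, then the turn, a rotation vector about the tool's x, y, z in degrees. In form: [[dx, dy, dz, ax, ay, az], ...]. A call has 1 to 8 rows; each row shifts and turns the commanded pose from where the row before left it, along the tool's axes as they then stand; what a row does not reach is not made up. A row lasts 1/10 s, in which the tool goes at most 50 mm and 8.59 degrees, less where a joint would pass 70% of its speed; a pose out of reach is approached as far as the arm can. A call is refused whole if a number of a shift passes 0.05 or a number of a turn 8.59, either way. A call with a gripper value outside its range is refused whole. "gripper" is the opening, from 0 (shut) to 1 (fully open), set as the call begins (left out, the last holds). The fingers move at their own pace and stop on an object; "squeeze" is the grip in N (left out, the last holds). Time passes only in rows, so rows that do not move let the fingers close. It gives the time, the measured TCP pose, the force and the opening at its end, in the units of the state.
- r.sense(): the state, without advancing time (a new reading comes with each control period).
- imaging.grab_frame(name): name is "scene" or "top" or "wrist"; returns a dict with "frame" (400x640x3 uint8, red, green, blue), "depth" (400x640 float32, mm along the optical axis (not along the pixel's ray), 0 where there is no reading), "intrinsics" (3x3 intrinsics, pixels), "origin" and "rotation" of the camera in the world. Camera axes: x right, y down, z forward; pixel columns grow to the right and rows downward; lengths in mm; the calibration is good to about 2 mm. A picture is of the moment at which its call begins.
- r.sign_off(): hands the job in, once; it reports no verdict.
The state is a dict: "clock": time; "qpos": joint angles; "qvel": joint speeds; "joint_efforts": joint torques, N m; "eef_pos": TCP position; "tcp_rot": TCP orientation; "contact_force": force on the tool from outside, world axes, zero at the start; "wrist_torque": the same for the moment, N m; "opening": opening from 0.0 (shut) to 1.0 (fully open).
Only numpy, scipy, OpenCV 4.12 (cv2) and the standard library are available. Lean on these libraries where they do the work, as an engineer would, in place of code of your own. Each camera call takes 0.05 s, during which the arm holds its last target.

### The job

Push the gold module across the grey test deck, past the solder spool, the slate block and the black attenuator without anything touching them, and into the blue guides. The white stop head behind the guides is set to a different depth each time: push gently until the module is fully home against it, keep a light but firm pressure on it (about 10 N, never over 15 N) for a second, then let go and leave the module there. The module must stay flat on the deck all the way, and the robot must not touch the guides or the stop.

Things in the scene. Friction and masses are not known exactly. Their poses are not given: they have to be found in the camera images.
- module: Gold box 42 mm (x) by 85 mm (y) by 34 mm high, 0.45 kg +-15 %, loose; slides at 1 to 2 N. Origin on its underside mid-length; the box spans x -14 to +28, y -42.5 to +42.5 mm. A black knob stands 14 mm out of the -x face; the +x face and both ends are flat. At first its +y end points roughly away from the robot, its +x face to the robot's right.
- module_nose (a point): Centre of the module's +y end face, 17 mm above its underside, 7 mm to the +x side of the module's origin. This end goes first into the guides and meets the pin and the stop head. Axes as the module's: in line, module y runs along dock x and module x along dock -y, and this point lies at dock y = 0.
- dock: Two fixed blue guides 7 mm high on the deck. Origin on the deck at the mouth, midway between them; x is the way in (away from the robot), y to the left, z up. Straight from x = 25 to 115 mm, 47 mm apart inside, each 12 mm thick; flares before them open to 73 mm at x = -2 mm. Place and yaw differ each time.
- stop_block: Fixed dark steel block across the guides' far end, 70 mm wide, 34 mm high; origin on the deck, mid-width, on its front side, 136 mm from the dock's origin along dock x; turned like the dock. It carries the white stop head and brass pin.
- head_nearest (a point): The spot on the stop block, 41 mm before its front side (dock x = 95 mm), 19 mm above the deck, where the white head's face (18 mm across) lies when set nearest. The real face is 0 to 30 mm deeper along dock x, clamped, not measured. A brass pin stands 6 mm out of it on a light spring: 0.2 N at touch, 0.56 N when flush, which is home.
- spool: Solder spool with black flanges, 54 mm across, 40 mm high, fixed upright on the deck to the right of the guides; origin at the centre of its underside. Not to be touched.
- slate_block: Slate-blue block 30 x 30 mm, 28 mm high, fixed at the left side of the deck; origin at the centre of its underside. Not to be touched.
- attenuator: Black finned attenuator 20 mm (x) by 58 mm (y), 20 mm high, fixed at the near edge of the deck; origin at the centre of its underside. Not to be touched.
- deck: Fixed grey metal plate, 350 mm (x) by 410 mm (y); origin under its centre on the bench, its top 22 mm above that. It never moves. The other listed things stand on its top.

How it is judged:
By the outcome, as a careful person would: the job done as asked, in the order asked, and still so for the second after the job is handed in, with the robot touching nothing.
It also fails if it takes over 61 s, if anything falls off the work surface, if the arm or the gripper's body presses on something with over 40 N, if the wrist force passes 120 N, or if a joint passes its speed limit or range.

## Working session

There is one attempt and no reset: what is moved stays moved. The work goes in short steps, Python scripts to look and compute and a tool call to move; the robot and the scene stay as the last step left them, time stands still between calls to the robot, and variables do not carry over. Pictures are saved under pics/ and viewed, and the job is handed in when it is done.

Besides the shell and the picture viewer there is one more tool, called as name(argument=value, ...), one argument or row to a line, values as JSON. send_rows: Moves the arm, as the interface text tells. Its arguments: {"type":"object","properties":{"series":{"type":"array","items":{"type":"array","items":{"type":"number"}}},"gripper":{"type":"number"},"squeeze":{"type":"number"}},"required":["series"]}

```bash
ls; mkdir -p pics
python3 - <<'E'
from rig import r, imaging
import cv2,numpy as np,pickle
print(r.sense())
for n in ["scene","top","wrist"]:
    d=imaging.grab_frame(n); pickle.dump(d,open(f'{n}.pkl','wb'))
    cv2.imwrite(f'pics/{n}0.png',d['frame'][:,:,::-1]); print(n,d['intrinsics'],d['origin'],d['rotation'])
E
```

```text
pics
{'clock': 0.0, 'qpos': array([ 1.28359116e+00,  3.53626076e-01,  1.63413058e+00, -1.35105789e-05,
        1.15518652e+00, -2.40470636e-03]), 'qvel': array([ 5.24757748e-05, -4.23972330e-04, -7.96060778e-04, -9.16157116e-04,
       -8.36425018e-04, -7.98526444e-05]), 'joint_efforts': array([ 1.23670168e-03, -6.05251694e+01, -3.42090297e+01,  1.96454716e-04,
        9.06103291e-03,  1.59944352e-05]), 'eef_pos': array([175.4638946 , 599.32320161, 192.47701678]), 'tcp_rot': array([-1.57214687e+00, -9.10541629e-06, -2.84794988e-01]), 'contact_force': array([0.13657745, 0.84542976, 0.00351194]), 'wrist_torque': array([-0.00767611,  0.04746874, -0.01838478]), 'opening': 1.0025776161778046}
scene [[434.7859215    0.         329.25572453]
 [  0.         434.7859215  203.2089794 ]
 [  0.           0.           1.        ]] [ 55.9372437   94.69733852 681.03602058] [-2.38566629  0.00305396 -2.08820045]
top [[463.66633451   0.         317.43774549]
 [  0.         463.66633451 206.00290595]
 [  0.           0.           1.        ]] [ 510.18022895 -194.10748751  909.46223789] [-3.07540363  0.01681441 -1.55481185]
wrist [[282.76317279   0.         316.67530437]
 [  0.         282.76317279 201.80214092]
 [  0.           0.           1.        ]] [ 96.04322857 623.44573242 373.84240887] [2.81220086e+00 4.34468604e-04 1.28631899e+00]
```

View pics/top0.png

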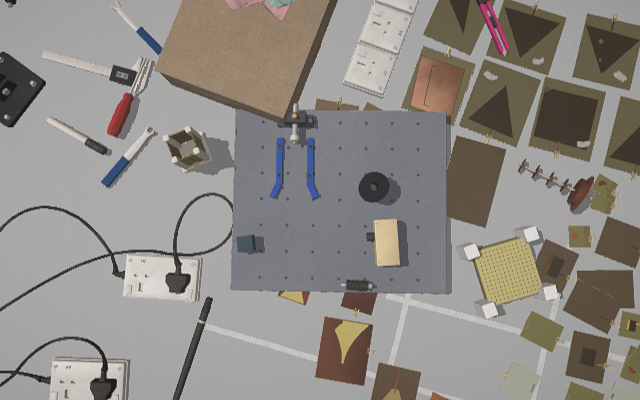

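View pics/scene0.png

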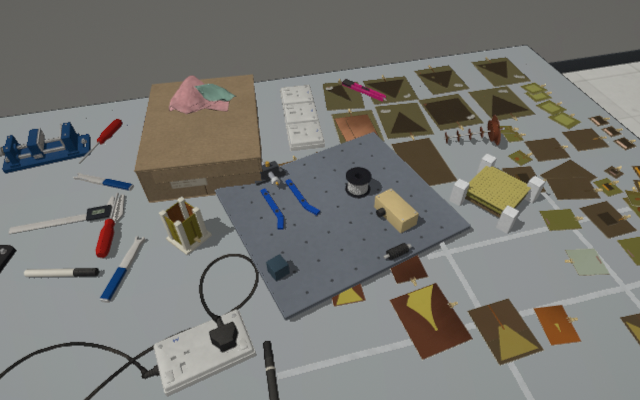

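View pics/wrist0.png

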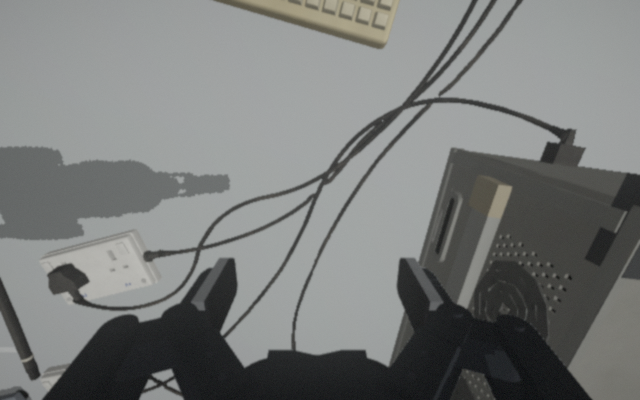

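The pictures show the module at about (387,243) in the top view, the spool at (374,187), the guides around (295,170), the stop at (297,120), the slate block at (247,243) and the attenuator at (359,285). Next I'll measure these.

```bash
cat > h.py <<'E'
import numpy as np,cv2,pickle
from scipy.spatial.transform import Rotation as Ro
def cam(d):
    rot=np.array(d['rotation'])
    R=rot if rot.shape==(3,3) else Ro.from_euler('xyz',rot).as_matrix()
    return np.array(d['intrinsics']),R,np.array(d['origin'])
def ray(d,uv,z):
    K,R,o=cam(d); uv=np.atleast_2d(uv).astype(float)
    v=np.c_[(uv[:,0]-K[0,2])/K[0,0],(uv[:,1]-K[1,2])/K[1,1],np.ones(len(uv))]@R.T
    s=(z-o[2])/v[:,2]; return o+v*s[:,None]
def cloud(d):
    K,R,o=cam(d);D=d['depth'];vv,uu=np.mgrid[:D.shape[0],:D.shape[1]]
    P=np.stack([(uu-K[0,2])/K[0,0]*D,(vv-K[1,2])/K[1,1]*D,D],-1)@R.T+o
    P[D==0]=np.nan; return P
def proj(d,P):
    K,R,o=cam(d);q=(np.atleast_2d(P)-o)@R;q=q@K.T;return q[:,:2]/q[:,2:]
E
python3 - <<'E'
from h import *
np.set_printoptions(precision=1,suppress=True)
for n in ['top','scene']:
    d=pickle.load(open(n+'.pkl','rb'));P=cloud(d);hsv=cv2.cvtColor(d['frame'],cv2.COLOR_RGB2HSV)
    print(n, 'depth ok',(d['depth']>0).mean())
    if n=='top':
        for nm,(u,v) in dict(deck=(340,220),mod=(387,243),spool=(368,182),slate=(246,243),att=(358,285),stop=(297,119),box=(250,50),bench=(210,200)).items(): print(nm,P[v,u], d['frame'][v,u],hsv[v,u])
    H,S,V=[hsv[:,:,i].astype(int) for i in range(3)]
    X=P[...,0];Y=P[...,1];Z=P[...,2]
    roi=(Z>24)&(Z<75)&(X>330)&(X<690)&(Y>-420)&(Y<-20) if n else 0
    # blue guides
    m=((H>100)&(H<125)&(S>150)&(Z<40)&(X>380)&(X<700)&(Y<0)&(Y>-420)).astype(np.uint8)
    for c in cv2.findContours(m,cv2.RETR_EXTERNAL,cv2.CHAIN_APPROX_NONE)[0]:
        if cv2.contourArea(c)<80: continue
        q=ray(d,c[:,0],29); print('guide',len(c),q[:,:2].min(0),q[:,:2].max(0))
        print(ray(d,cv2.approxPolyDP(c,2,True)[:,0],29)[:,:2].tolist())
    m=((H>12)&(H<30)&(S>60)&(Z>45)&(Z<70)&roi).astype(np.uint8)
    for c in cv2.findContours(m,cv2.RETR_EXTERNAL,cv2.CHAIN_APPROX_NONE)[0]:
        if cv2.contourArea(c)<80: continue
        q=ray(d,c[:,0],56)[:,:2].astype(np.float32); print('mod',cv2.minAreaRect(q),np.nanmedian(Z[m>0]))
E
```

```text
top depth ok 0.9958984375
deck [ 542.6 -221.8   22.5] [124 125 131] [116  14 131]
mod [ 500.6 -307.1   57.3] [213 191 151] [ 19  74 213]
spool [ 611.5 -270.9   63. ] [51 49 53] [135  19  53]
slate [496.3 -47.6  50.6] [74 84 93] [104  52  93]
att [ 422.3 -255.8   45.4] [71 69 66] [18 18 71]
stop [ 729.5 -137.9   53.9] [74 74 75] [120   3  75]
box [841.7 -54.4 101.4] [149 128 107] [ 15  72 149]
bench [578.9  34.6  -0. ] [170 170 170] [  0   0 170]
guide 121 [ 583.5 -177.2] [ 679.7 -157. ]
[[679.6286482134415, -158.46629651995173], [629.3521572386364, -157.42370871562014], [633.3086835100538, -165.0120871530405], [623.7100530230134, -167.086991564315], [625.5021631909796, -157.49099097855054], [612.0445853266044, -157.72617479469918], [583.4923277416077, -171.57448042022048], [591.2267993552094, -177.16929499818042], [608.339235897513, -167.3446369607172], [679.7265170843718, -166.14804446929077]]
guide 139 [ 584.3 -108.5] [698.4 -87.4]
[[698.4369515132793, -108.07064515323422], [698.3177379803869, -98.43296157587042], [686.6418666598674, -98.68709213056302], [690.6039243655594, -104.38
[... 579 characters left out ...]
.0755959597715, -87.6126052013978], [579.1848765024324, -94.4083439875715], [615.9820107277806, -109.63616838790662], [691.4192086696445, -110.14945711755584]]
guide 89 [ 578.5 -180.2] [ 698.  -156.3]
[[698.0348802841216, -160.3804430101838], [614.5899617053543, -156.54964466909735], [592.7063048848798, -161.2510655939613], [578.8472982761523, -174.4698364220272], [585.0374260429658, -180.16268630642494], [607.4425444321572, -169.02535908002645], [679.2944605341692, -168.0287093438068], [680.8035860293795, -159.20696658537014], [689.8143568205734, -168.4156402820063]]
mod ((496.36236572265625, -303.8458251953125), (91.07014465332031, 49.241912841796875), 4.130843639373779) 55.485885902131145
```

```bash
cat >> h.py <<'E'
def rows(pos,yaw,goal):
    "world shift -> tool axes at yaw (deg)"
    R=Ro.from_euler('xyz',[-90,0,yaw],degrees=True).as_matrix()
    return R.T@(np.array(goal)-np.array(pos))
E
python3 - <<'E'
from h import *
np.set_printoptions(precision=1,suppress=True)
for n in ['top','scene']:
    d=pickle.load(open(n+'.pkl','rb'));P=cloud(d);X,Y,Z=P[...,0],P[...,1],P[...,2]
    for x0,x1,y0,y1 in [(100,600,0,150),(100,600,150,300),(100,600,300,700),(250,700,-450,0),(700,1000,-450,100)]:
        m=(X>x0)&(X<x1)&(Y>y0)&(Y<y1); print(n,x0,x1,y0,y1,np.nanmax(Z[m]) if m.any() else None)
    if n=='top':
        for nm,z0,z1,a in [('spool',55,70,(560,650,-330,-230)),('att',35,48,(395,450,-300,-210)),('slate',42,56,(450,540,-80,-20)),('stop',45,65,(670,760,-190,-80)),('box',80,130,(600,1000,-250,100))]:
            m=(Z>z0)&(Z<z1)&(X>a[0])&(X<a[1])&(Y>a[2])&(Y<a[3]);q=P[m];print(nm,q.min(0),q.max(0),len(q))
print(rows([175,599,192],-16.3,[440,-135,260]))
E
```

```text
top 100 600 0 150 46.25154153514666
top 100 600 150 300 46.802838887010466
top 100 600 300 700 28.959457697962875
top 250 700 -450 0 67.83708260610683
top 700 1000 -450 100 140.08427342819243
spool [ 578.4 -309.4   57.9] [ 630.9 -256.    67.8] 618
att [ 410.4 -280.7   35. ] [ 429.1 -228.5   45.4] 216
slate [479.4 -61.4  42.1] [511.2 -28.7  54.6] 258
stop [ 683.7 -154.9   45. ] [759.9 -81.   64.9] 362
box [ 640.8 -196.4   80. ] [942.6  99.9 130. ] 14137
scene 100 600 0 150 45.75971952964824
scene 100 600 150 300 29.278737860593992
scene 100 600 300 700 10.5031040281076
scene 250 700 -450 0 64.93835586727289
scene 700 1000 -450 100 157.3439427702042
[ 460.4  -68.  -630.1]
```

send_rows(
  series=[
    [0.023,-0.0035,-0.0315,0,0,0],
    [0.023,-0.0035,-0.0315,0,0,0],
    [0.023,-0.0035,-0.0315,0,0,0],
    [0.023,-0.0035,-0.0315,0,0,0],
    [0.023,-0.0035,-0.0315,0,0,0],
    [0.023,-0.0035,-0.0315,0,0,0],
    [0.023,-0.0035,-0.0315,0,0,0],
    [0.023,-0.0035,-0.0315,0,0,0],
  ],
  gripper=0.5,
)

```text
clock: 0.95
eef_pos: [281.5, 304.7, 221.2]
tcp_rot: [-1.571, -0.0, -0.284]
contact_force: [0.8, -0.0, 0.2]
opening: 0.504
```

send_rows(
  series=[
    [0.023,-0.0035,-0.0315,0,0,0],
    [0.023,-0.0035,-0.0315,0,0,0],
    [0.023,-0.0035,-0.0315,0,0,0],
    [0.023,-0.0035,-0.0315,0,0,0],
    [0.023,-0.0035,-0.0315,0,0,0],
    [0.023,-0.0035,-0.0315,0,0,0],
    [0.023,-0.0035,-0.0315,0,0,0],
    [0.023,-0.0035,-0.0315,0,0,0],
  ],
)

```text
clock: 1.75
eef_pos: [387.3, 11.1, 249.4]
tcp_rot: [-1.571, -0.0, -0.285]
contact_force: [0.9, 0.9, 0.1]
opening: 0.501
```

send_rows(
  series=[
    [0.023,-0.0035,-0.0315,0,0,0],
    [0.023,-0.0035,-0.0315,0,0,0],
    [0.023,-0.0035,-0.0315,0,0,0],
    [0.023,-0.0035,-0.0315,0,0,0],
    [0,0,0,0,0,0],
    [0,0,0,0,0,0],
  ],
)

```text
clock: 2.35
eef_pos: [439.7, -134.4, 262.7]
tcp_rot: [-1.57, 0.001, -0.287]
contact_force: [0.3, 1.4, 0.3]
opening: 0.498
```

Run:
```python
from rig import r, imaging
from h import *
s=r.sense();print(s['clock'],s['eef_pos'],s['tcp_rot'],s['contact_force'],s['opening'])
d=imaging.grab_frame('wrist'); pickle.dump(d,open('wrist1.pkl','wb'))
cv2.imwrite('pics/wrist1.png',d['frame'][:,:,::-1]); print(d['origin'],d['rotation'])
```

```text
2.35 [ 439.69992851 -134.4438733   262.74948952] [-1.57048122e+00  1.18569838e-03 -2.86895341e-01] [0.34859123 1.37029072 0.25271656] 0.4978764603162522
[ 360.45309734 -110.52926175  444.17745688] [ 2.81333657e+00 -1.11093830e-03  1.28426609e+00]
```

View pics/wrist1.png

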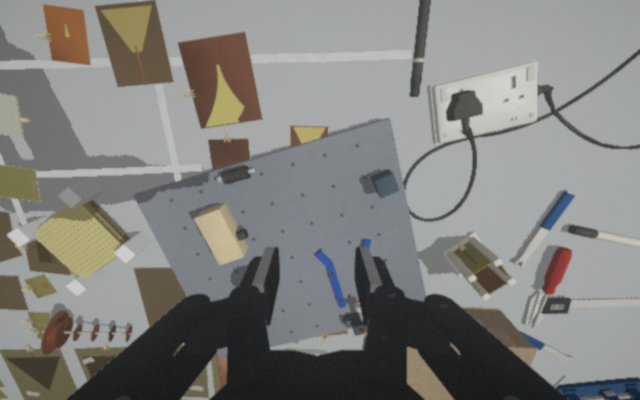

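The wrist view shows the module at (220,233), the dock at about (345,275) and the spool hidden by a finger. Resolution is only slightly better than the top view, so I'll remeasure from closer after the side push. Next I go to the module's right side.

Run:
```python
from h import *
print(rows([439.7,-134.4,262.7],-16.4,[500,-362,130]))
```

```text
[ 122.10754824  132.7        -201.31467076]
```

send_rows(
  series=[
    [0.0153,0.0166,-0.0252,0,0,0],
    [0.0153,0.0166,-0.0252,0,0,0],
    [0.0153,0.0166,-0.0252,0,0,0],
    [0.0153,0.0166,-0.0252,0,0,0],
    [0.0153,0.0166,-0.0252,0,0,0],
    [0.0153,0.0166,-0.0252,0,0,0],
    [0.0153,0.0166,-0.0252,0,0,0],
    [0.0153,0.0166,-0.0252,0,0,0],
  ],
)

```text
clock: 3.2
eef_pos: [501.3, -361.2, 129.7]
tcp_rot: [-1.57, 0.0, -0.283]
contact_force: [0.3, 0.8, 0.6]
opening: 0.497
```

send_rows(
  series=[
    [0,0,0,0,8.2,0],
    [0,0,0,0,8.2,0],
    [0,0,0,0,8.2,0],
    [0,0,0,0,8.2,0],
    [0,0,0,0,8.2,0],
    [0,0,0,0,8.2,0],
    [0,0,0,0,8.2,0],
    [0,0,0,0,8.2,0],
  ],
)

```text
clock: 4.0
eef_pos: [501.1, -360.0, 130.5]
tcp_rot: [-1.571, 0.001, -1.434]
contact_force: [-0.8, -0.2, 0.0]
opening: 0.498
```

send_rows(
  series=[
    [0,0,0,0,8.4,0],
    [0,0,0,0,0,0],
    [0,0,0,0,0,0],
  ],
)

```text
clock: 4.3
eef_pos: [501.1, -360.7, 130.5]
tcp_rot: [-1.571, 0.0, -1.571]
contact_force: [-0.5, -0.7, -0.6]
opening: 0.501
```

Run:
```python
from rig import r, imaging
from h import *
s=r.sense();print(s['clock'],s['eef_pos'],np.degrees(s['tcp_rot']),s['contact_force'],s['opening'])
d=imaging.grab_frame('wrist'); pickle.dump(d,open('wrist2.pkl','wb'))
cv2.imwrite('pics/wrist2.png',d['frame'][:,:,::-1]); print(d['origin'],d['rotation'])
```

```text
4.3 [ 501.08531184 -360.71071689  130.45831567] [-9.00103366e+01  1.52894367e-02 -8.99962584e+01] [-0.49076674 -0.67568002 -0.58132286] 0.5006579815317428
[ 501.94876303 -276.75006523  311.78597226] [2.81245006e+00 1.00954949e-03 3.84696377e-04]
```

View pics/wrist2.png

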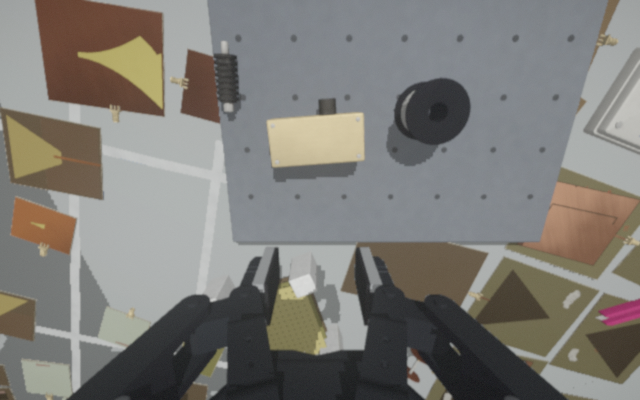

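Run:
```python
from h import *
np.set_printoptions(precision=1,suppress=True)
d=pickle.load(open('wrist2.pkl','rb'));P=cloud(d);hsv=cv2.cvtColor(d['frame'],cv2.COLOR_RGB2HSV)
Z=P[...,2];Y=P[...,1];X=P[...,0]
m=((hsv[...,0]>12)&(hsv[...,0]<30)&(hsv[...,1]>60)&(Z>50)&(Z<64)&(Y>-350)).astype(np.uint8)
c=max(cv2.findContours(m,cv2.RETR_EXTERNAL,cv2.CHAIN_APPROX_NONE)[0],key=cv2.contourArea)
q=ray(d,c[:,0],56)[:,:2].astype(np.float32);print(cv2.minAreaRect(q),np.median(Z[m>0]))
for nm,z0,z1,a in [('spool',55,70,(560,650,-330,-230)),('att',35,48,(395,450,-300,-210)),('deck',15,28,(200,900,-450,0))]:
    mm=(Z>z0)&(Z<z1)&(X>a[0])&(X<a[1])&(Y>a[2])&(Y<a[3]);p=P[mm];print(nm,p.min(0),p.max(0))
d=pickle.load(open('top.pkl','rb'));P=cloud(d);Z=P[...,2];m=(P[...,0]>400)&(P[...,0]<620)&(P[...,1]<-390)&(P[...,1]>-640)&(Z>8);print('yb',P[m].min(0),P[m].max(0))
```

```text
((480.06512451171875, -327.6133117675781), (0.0, 0.0), 0.0) 57.867414004229516
spool [ 576.1 -308.9   55. ] [ 630.5 -255.7   65.2]
att [ 410.4 -281.9   35. ] [ 430.2 -224.1   44.5]
deck [ 405.3 -450.    15. ] [ 837.3 -189.5   28. ]
yb [ 400.1 -639.8    8.1] [ 620.  -390.    54.1]
```

send_rows(
  series=[
    [0,0.02,0,0,0,0],
    [0,0.02,0,0,0,0],
    [0,0.02,0,0,0,0],
    [0,0.018,0,0,0,0],
    [0,0.012,0,0,0,0],
    [0,0.007,0,0,0,0],
    [0,0,0,0,0,0],
  ],
)

```text
clock: 5.05
eef_pos: [500.6, -361.5, 32.7]
tcp_rot: [-1.572, 0.001, -1.575]
contact_force: [-0.6, 0.2, 0.2]
opening: 0.501
```

Run:
```python
from rig import r, imaging
from h import *
s=r.sense();print(s['clock'],s['eef_pos'],np.degrees(s['tcp_rot']),s['contact_force'],s['opening'])
d=imaging.grab_frame('wrist'); pickle.dump(d,open('wrist3.pkl','wb'))
cv2.imwrite('pics/wrist3.png',d['frame'][:,:,::-1]); print(d['origin'],d['rotation'])
print(ray(d,[[274,167],[365,159]],56))
```

```text
5.05 [ 500.55692787 -361.52340938   32.73624351] [-9.00577930e+01  4.18178791e-02 -9.02553691e+01] [-0.64666597  0.18747012  0.16456406] 0.5010458164719601
[ 501.92995673 -277.62247738  214.07150496] [ 2.81292812e+00  1.87862011e-03 -4.15925124e-03]
[[ 477.29828202 -310.594448     56.        ]
 [ 528.64690878 -306.23324422   56.        ]]
```

View pics/wrist3.png

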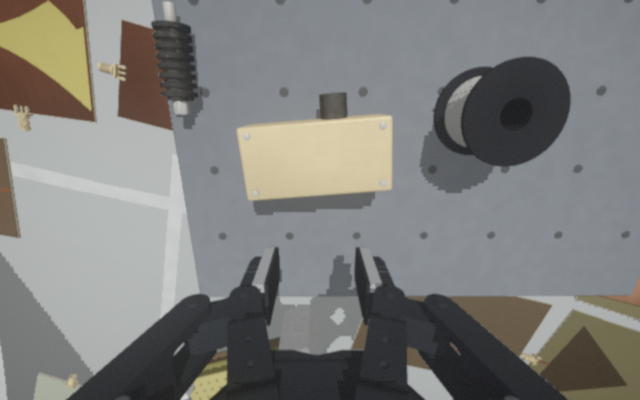

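Fingers are down clear of everything and centred on the module's long face (corners at (250,200) and (392,189)). I start pushing left.

send_rows(
  series=[
    [-0.004,0,0,0,0,0],
    [-0.004,0,0,0,0,0],
    [-0.004,0,0,0,0,0],
    [-0.004,0,0,0,0,0],
    [-0.004,0,0,0,0,0],
    [-0.004,0,0,0,0,0],
    [-0.004,0,0,0,0,0],
    [-0.004,0,0,0,0,0],
  ],
)

```text
clock: 5.9
eef_pos: [501.0, -329.5, 33.3]
tcp_rot: [-1.571, 0.0, -1.576]
contact_force: [0.7, -0.9, -0.0]
opening: 0.498
```

send_rows(
  series=[
    [-0.005,0,0,0,0,0],
    [-0.005,0,0,0,0,0],
    [-0.005,0,0,0,0,0],
    [-0.005,0,0,0,0,0],
    [-0.005,0,0,0,0,0],
    [-0.005,0,0,0,0,0],
    [-0.005,0,0,0,0,0],
    [-0.005,0,0,0,0,0],
  ],
)

```text
clock: 6.7
eef_pos: [501.3, -289.5, 33.4]
tcp_rot: [-1.571, -0.0, -1.576]
contact_force: [-0.2, 0.3, 0.0]
opening: 0.5
```

Run:
```python
from rig import r, imaging
from h import *
s=r.sense();print(s['clock'],s['eef_pos'],np.degrees(s['tcp_rot']),s['contact_force'],s['opening'])
d=imaging.grab_frame('wrist'); pickle.dump(d,open('wrist4.pkl','wb'))
cv2.imwrite('pics/wrist4.png',d['frame'][:,:,::-1]); print(d['origin'],d['rotation'])
```

```text
6.7 [ 501.32287872 -289.47245103   33.40041535] [-8.99976636e+01 -1.08276811e-04 -9.03182587e+01] [-0.2163649   0.29595707  0.01322722] 0.500258104385005
[ 502.58454346 -205.4602329   214.70396818] [ 2.81216241e+00  8.34430787e-04 -5.21640496e-03]
```

View pics/wrist4.png

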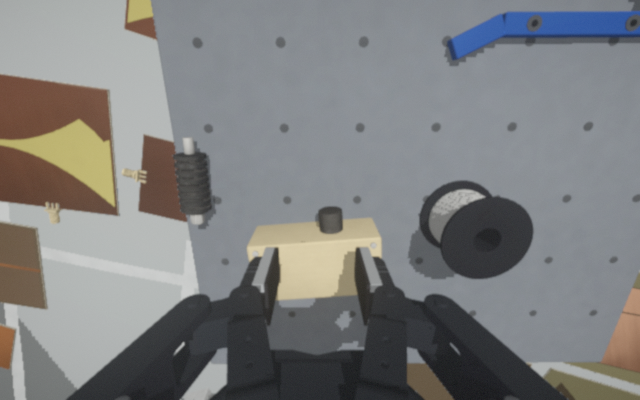

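Run:
```python
from h import *
np.set_printoptions(precision=1,suppress=True)
d=pickle.load(open('wrist4.pkl','rb'));print(ray(d,[[256,228],[377,220],[382,238],[249,249]],56))
g=ray(d,[[449,41],[456,60],[505,36],[620,37]],29);print(g)
```

```text
[[ 464.9 -276.5   56. ]
 [ 538.7 -271.6   56. ]
 [ 542.6 -283.6   56. ]
 [ 459.4 -290.9   56. ]]
[[ 579.5 -170.6   29. ]
 [ 585.1 -180.6   29. ]
 [ 611.5 -168.2   29. ]
 [ 678.  -169.1   29. ]]
```

Run:
```python
from h import *
np.set_printoptions(precision=1,suppress=True)
for n,t in (('wrist3',[500.6,-361.5,32.7]),('wrist4',[501.3,-289.5,33.4])):
    d=pickle.load(open(n+'.pkl','rb'));P=cloud(d)
    t=np.array(t);print(n,proj(d,[t,t+[21,0,0],t+[21,11,0],t+[21,-11,0],t+[21,0,19]]))
    for u,v in [(315,235),(315,245),(315,265),(315,285),(315,292),(315,305),(315,330),(315,340),(266,255),(368,255),(268,280),(255,270),(380,270),(310,150),(310,180)]: print((u,v),P[v,u],d['frame'][v,u])
```

```text
wrist3 [[315.8 231.5]
 [345.7 231.4]
 [346.1 216.8]
 [345.2 245.4]
 [348.5 243.9]]
(315, 235) [ 499.9 -369.3   22.1] [139 143 148]
(315, 245) [ 499.9 -378.1   21.3] [139 142 148]
(315, 265) [ 499.8 -394.7   22.4] [139 143 149]
(315, 285) [ 499.7 -412.4   23.2] [139 145 149]
(315, 292) [ 499.6 -419.7   22.2] [140 145 150]
(315, 305) [ 499.3 -449.1    1.4] [125 128 128]
(315, 330) [ 499.4 -460.7   19.3] [128 128 126]
(315, 340) [ 499.4 -461.2   29.7] [128 127 126]
(266, 255) [ 475.4 -350.    85.9] [148 150 152]
(368, 255) [ 527.7 -350.3   85.8] [150 153 153]
(268, 280) [ 480.2 -349.8  108.2] [49 51 51]
(255, 270) [ 471.4 -353.2   94.7] [67 69 72]
(380, 270) [ 532.7 -354.9   92.4] [61 63 67]
(310, 150) [ 497.8 -301.    56.9] [217 205 171]
(310, 180) [ 497.6 -318.2   56.1] [209 197 164]
wrist4 [[315.7 231.5]
 [345.6 231.4]
 [346.  216.8]
 [345.1 245.4]
 [348.4 243.9]]
(315, 235) [ 500.9 -285.1   48.2] [189 177 145]
(315, 245) [ 501.  -288.9   54.8] [216 203 169]
(315, 265) [ 500.9 -302.8   55.7] [215 203 169]
(315, 285) [ 500.8 -317.2   56.8] [210 198 164]
(315, 292) [ 500.7 -323.3   55.9] [205 193 159]
(315, 305) [ 500.2 -361.2   21.9] [96 96 98]
(315, 330) [ 500.1 -386.6   22.2] [91 93 96]
(315, 340) [ 500.  -397.4   22.2] [91 95 98]
(266, 255) [ 476.2 -277.8   86.8] [152 153 153]
(368, 255) [ 528.1 -277.4   87.9] [152 154 153]
(268, 280) [ 480.7 -278.2  108.1] [58 56 52]
(255, 270) [ 471.7 -282.1   93.8] [74 74 76]
(380, 270) [ 533.1 -282.    94.5] [66 65 67]
(310, 150) [ 497.8 -233.9   23.8] [139 145 149]
(310, 180) [ 497.5 -255.1   22.3] [141 145 149]
```

Run:
```python
from rig import imaging
from h import *
for n in ('top','scene'):
    d=imaging.grab_frame(n); pickle.dump(d,open(n+'4.pkl','wb'))
    f=d['frame'][150:310,220:460] if n=='top' else d['frame'][130:290,290:530]
    cv2.imwrite(f'pics/{n}4.png',cv2.resize(f[:,:,::-1],None,fx=3,fy=3))
```

```text
(no output)
```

View pics/scene4.png

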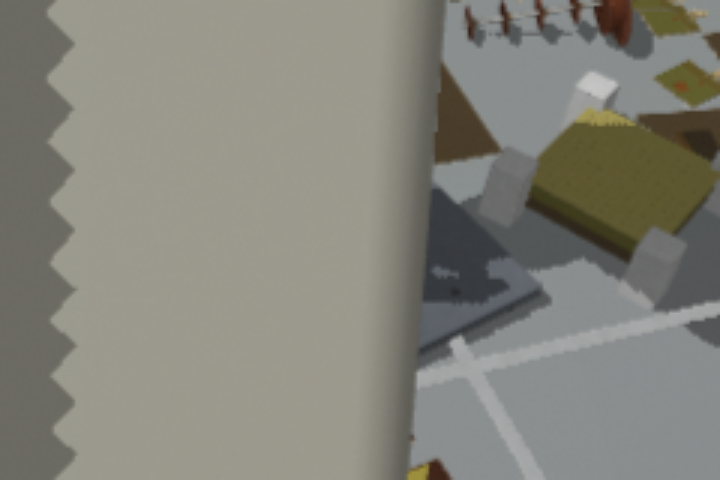

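Run:
```python
from h import *
np.set_printoptions(precision=0,suppress=True)
d=pickle.load(open('wrist4.pkl','rb'));P=cloud(d)
t=np.array([501.3,-289.5,33.4])
for v in range(240,400,12):
    print(v,[tuple((P[v,u]-t).round().astype(int)) for u in (200,225,250,262,270,276,320)])
f=d['frame'][230:400,170:470,::-1];cv2.imwrite('pics/w4c.png',cv2.resize(f,None,fx=2.6,fy=2.6))
d=pickle.load(open('wrist.pkl','rb'));P=cloud(d);t=np.array([175.5,599.3,192.5])
for u,v in [(228,262),(408,262),(228,270),(408,270),(215,290)]: print((u,v),P[v,u]-t)
```

```text
240 [(np.int64(-87), np.int64(-12), np.int64(-11)), (np.int64(-68), np.int64(-11), np.int64(-10)), (np.int64(-43), np.int64(1), np.int64(14)), (np.int64(-35), np.int64(1), np.int64(15)), (np.int64(-30), np.int64(2), np.int64(16)), (np.int64(-25), np.int64(2), np.int64(17)), (np.int64(3), np.int64(4), np.int64(21))]
252 [(np.int64(-89), np.int64(-22), np.int64(-11)), (np.int64(-70), np.int64(-22), np.int64(-11)), (np.int64(-41), np.int64(-3), np.int64(24)), (np.int64(-34), np.int64(-3), np.int64(23)), (np.int64(-23), np.int64(12), np.int64(51)), (np.int64(-21), np.int64(11), np.int64(49)), (np.int64(3), np.int64(-3), np.int64(23))]
264 [(np.int64(-90), np.int64(-32), np.int64(-11)), (np.int64(-70), np.int64(-32), np.int64(-10)), (np.int64(-33), np.int64(8), np.int64(56)), (np.int64(-25), np.int64(12), np.int64(62)), (np.int64(-22), np.int64(12), np.int64(63)), (np.int64(-21), np.int64(5), np.int64(51)), (np.int64(3), np.int64(-12), np.int64(23))]
276 [(np.int64(-92), np.int64(-43), np.int64(-11)), (np.int64(-72), np.int64(-44), np.int64(-12)), (np.int64(-31), np.int64(8), np.int64(66)
[... 2978 characters left out ...]
np.int64(-13), np.int64(19), np.int64(130)), (np.int64(-10), np.int64(20), np.int64(130)), (np.int64(-9), np.int64(20), np.int64(131)), (np.int64(2), np.int64(11), np.int64(124))]
396 [(np.int64(-117), np.int64(-191), np.int64(-24)), (np.int64(-20), np.int64(21), np.int64(134)), (np.int64(-15), np.int64(20), np.int64(134)), (np.int64(-12), np.int64(21), np.int64(134)), (np.int64(-10), np.int64(19), np.int64(133)), (np.int64(-9), np.int64(19), np.int64(133)), (np.int64(2), np.int64(11), np.int64(127))]
(228, 262) [-22. -38.  61.]
(408, 262) [ 3. 47. 60.]
(228, 270) [-19. -38.  63.]
(408, 270) [ 3. 45. 66.]
(215, 290) [-21. -37.  81.]<stdin>:6: RuntimeWarning: invalid value encountered in cast
```

View pics/w4c.png

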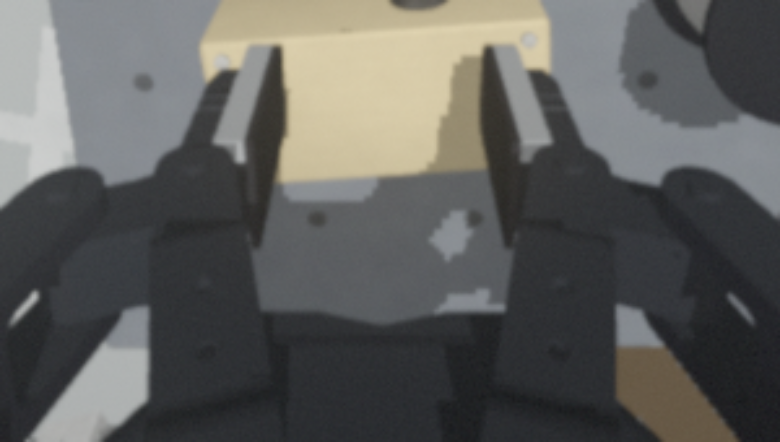

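View pics/top4.png

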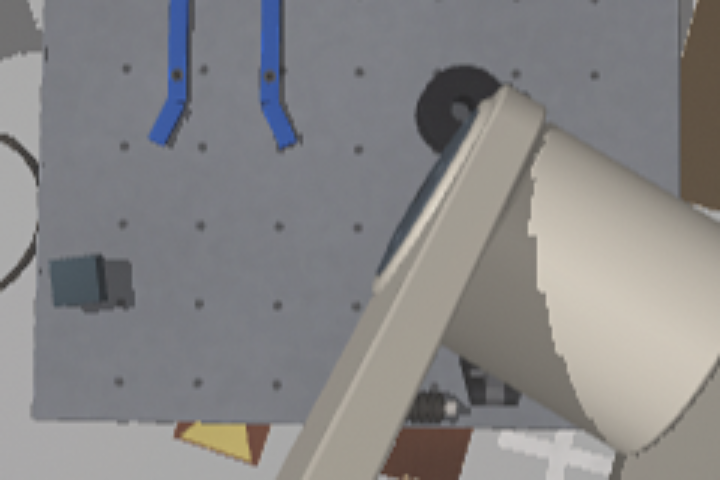

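The images disagree with the reported TCP. The module did not move (top edge still at y ≈ -287), there was no force, and wrist depth puts the visible finger tips about 49 mm above the reported TCP, at z ≈ 82. They passed over the module without touching it. I'll back off, go down in steps and check the tip height against the pictures.

send_rows(
  series=[
    [0.009,0,0,0,0,0],
    [0.009,0,0,0,0,0],
    [0.009,0,0,0,0,0],
    [0.009,0,0,0,0,0],
    [0.009,0,0,0,0,0],
    [0.009,0,0,0,0,0],
    [0.009,0,0,0,0,0],
    [0.009,0,0,0,0,0],
  ],
)

```text
clock: 7.65
eef_pos: [500.8, -362.7, 33.3]
tcp_rot: [-1.571, 0.0, -1.576]
contact_force: [0.4, -0.2, -0.3]
opening: 0.501
```

send_rows(
  series=[
    [0,0.007,0,0,0,0],
    [0,0.007,0,0,0,0],
    [0,0.007,0,0,0,0],
    [0,0.005,0,0,0,0],
    [0,0.004,0,0,0,0],
    [0,0,0,0,0,0],
  ],
)

```text
clock: 8.25
eef_pos: [500.6, -361.4, 2.6]
tcp_rot: [-1.572, 0.001, -1.576]
contact_force: [-0.1, 0.0, -0.0]
opening: 0.498
```

Run:
```python
from rig import r, imaging
from h import *
s=r.sense();print(s['clock'],s['eef_pos'],np.degrees(s['tcp_rot']),s['contact_force'],s['opening'])
d=imaging.grab_frame('wrist'); pickle.dump(d,open('wrist5.pkl','wb'));P=cloud(d)
cv2.imwrite('pics/wrist5.png',d['frame'][:,:,::-1]);print(d['origin'])
for v in range(246,258,3): print(v,[(P[v,u]-s['eef_pos']).round() for u in (266,270,276,360,368)])
```

```text
8.25 [ 500.57452088 -361.40399874    2.62020925] [-9.00543475e+01  3.88472275e-02 -9.02982549e+01] [-0.06584897  0.00150924 -0.03058888] 0.4980080193298701
[ 501.98119535 -277.49347291  183.98952651]
246 [array([-32.,  -1.,  19.]), array([-29.,  -1.,  20.]), array([-25.,  -1.,  20.]), array([28., -1., 21.]), array([34., -2., 18.])]
249 [array([-26.,  12.,  47.]), array([-24.,  12.,  47.]), array([-21.,  12.,  47.]), array([24., 12., 48.]), array([28., 11., 47.])]
252 [array([-26.,  12.,  51.]), array([-23.,  12.,  51.]), array([-20.,  11.,  50.]), array([23., 12., 51.]), array([28., 11., 50.])]
255 [array([-25.,  12.,  54.]), array([-23.,  12.,  54.]), array([-21.,  10.,  50.]), array([23., 11., 53.]), array([27., 11., 53.])]
```

View pics/wrist5.png

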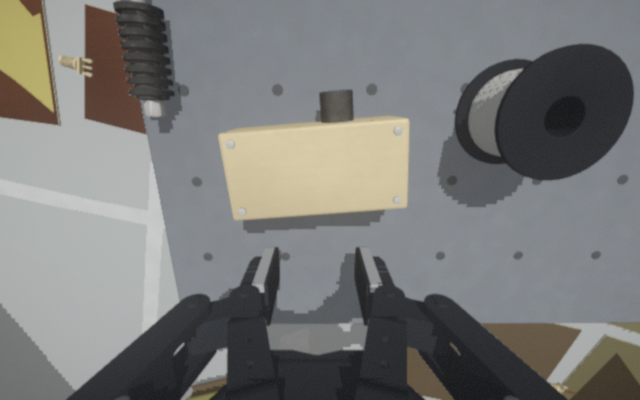

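Confirmed: the reported TCP is now 2.6, below the deck top, with no force and no contact. The tips sit about 46 mm above it, at z ≈ 49. I'll use that measured offset and go down 18 mm more, to about 9 mm above the deck.

send_rows(
  series=[
    [0,0.006,0,0,0,0],
    [0,0.005,0,0,0,0],
    [0,0.004,0,0,0,0],
    [0,0.003,0,0,0,0],
    [0,0,0,0,0,0],
  ],
)

```text
clock: 8.8
eef_pos: [500.6, -361.7, -15.2]
tcp_rot: [-1.571, 0.0, -1.576]
contact_force: [0.5, -0.1, -0.1]
opening: 0.5
```

send_rows(
  series=[
    [-0.004,0,0,0,0,0],
    [-0.004,0,0,0,0,0],
    [-0.004,0,0,0,0,0],
    [-0.004,0,0,0,0,0],
    [-0.004,0,0,0,0,0],
    [-0.004,0,0,0,0,0],
    [-0.004,0,0,0,0,0],
    [-0.004,0,0,0,0,0],
  ],
)

```text
clock: 9.6
eef_pos: [501.2, -329.7, -14.5]
tcp_rot: [-1.571, -0.0, -1.576]
contact_force: [1.6, -1.3, 0.7]
opening: 0.499
```

Run:
```python
from rig import r, imaging
from h import *
s=r.sense();print(s['clock'],s['eef_pos'],np.degrees(s['tcp_rot']),s['contact_force'],s['opening'])
d=imaging.grab_frame('wrist'); pickle.dump(d,open('wrist6.pkl','wb'));P=cloud(d)
cv2.imwrite('pics/wrist6.png',d['frame'][:,:,::-1])
```

```text
9.6 [ 501.2111831  -329.74811982  -14.53542325] [-8.99831914e+01 -1.65913435e-02 -9.03211367e+01] [ 1.62676743 -1.27606316  0.72956683] 0.4990210997558589
```

View pics/wrist6.png

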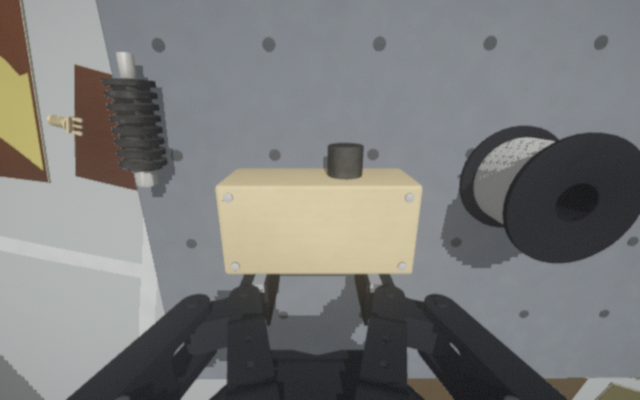

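The module is squared up against both fingers (near edge level at v≈270, nose end at u≈415) and clear of the spool. I keep pushing.

send_rows(
  series=[
    [-0.005,0,0,0,0,0],
    [-0.005,0,0,0,0,0],
    [-0.005,0,0,0,0,0],
    [-0.005,0,0,0,0,0],
    [-0.005,0,0,0,0,0],
    [-0.005,0,0,0,0,0],
    [-0.005,0,0,0,0,0],
    [-0.005,0,0,0,0,0],
  ],
)

```text
clock: 10.45
eef_pos: [501.3, -289.5, -14.6]
tcp_rot: [-1.571, -0.0, -1.576]
contact_force: [0.0, -0.7, 0.5]
opening: 0.5
```

send_rows(
  series=[
    [-0.005,0,0,0,0,0],
    [-0.005,0,0,0,0,0],
    [-0.005,0,0,0,0,0],
    [-0.005,0,0,0,0,0],
    [-0.005,0,0,0,0,0],
    [-0.005,0,0,0,0,0],
    [-0.005,0,0,0,0,0],
    [-0.005,0,0,0,0,0],
  ],
)

```text
clock: 11.25
eef_pos: [501.5, -249.5, -14.6]
tcp_rot: [-1.571, 0.0, -1.576]
contact_force: [0.2, -1.2, 0.1]
opening: 0.501
```

send_rows(
  series=[
    [-0.005,0,0,0,0,0],
    [-0.005,0,0,0,0,0],
    [-0.005,0,0,0,0,0],
    [-0.005,0,0,0,0,0],
    [-0.005,0,0,0,0,0],
    [-0.005,0,0,0,0,0],
    [-0.005,0,0,0,0,0],
    [-0.005,0,0,0,0,0],
  ],
)

```text
clock: 12.05
eef_pos: [501.7, -209.5, -14.6]
tcp_rot: [-1.571, 0.0, -1.576]
contact_force: [0.7, -1.1, 0.2]
opening: 0.501
```

Run:
```python
from rig import r, imaging
from h import *
s=r.sense();print(s['clock'],s['eef_pos'],np.degrees(s['tcp_rot']),s['contact_force'],s['opening'])
d=imaging.grab_frame('wrist'); pickle.dump(d,open('wrist7.pkl','wb'));P=cloud(d)
cv2.imwrite('pics/wrist7.png',d['frame'][:,:,::-1])
```

```text
12.05 [ 501.73226681 -209.47990757  -14.60834836] [-9.00001744e+01  6.33074219e-04 -9.03187666e+01] [ 0.67363439 -1.1262211   0.16353261] 0.5011178966907632
```

View pics/wrist7.png

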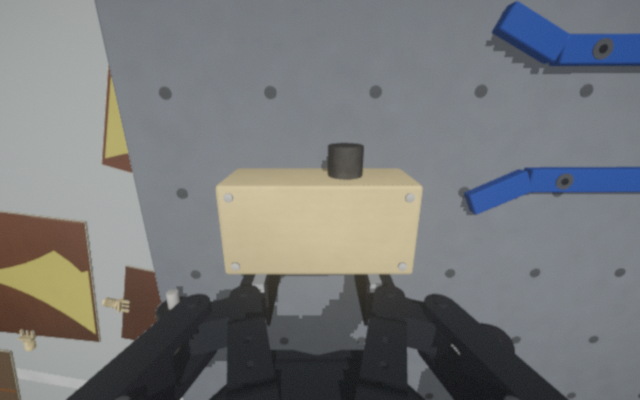

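```bash
cat > dock.py <<'E'
from h import *
np.set_printoptions(precision=1,suppress=True)
def fit(x,y):
    a=np.polyfit(x,y,1)
    for _ in range(3):
        r=abs(y-np.polyval(a,x));k=r<max(.8,2*np.median(r));a=np.polyfit(x[k],y[k],1)
    return a
def dock(n):
    d=pickle.load(open(n,'rb'));P=cloud(d);hsv=cv2.cvtColor(d['frame'],cv2.COLOR_RGB2HSV)
    V=hsv[...,2]
    m=((hsv[...,0]>105)&(hsv[...,0]<125)&(hsv[...,1]>150)&(P[...,2]>20)).astype(np.uint8)
    print('V of blue',np.percentile(V[m>0],[5,25,50,75,95]))
    m=cv2.morphologyEx(m,cv2.MORPH_CLOSE,np.ones((9,9)))
    for c in cv2.findContours(m,cv2.RETR_EXTERNAL,cv2.CHAIN_APPROX_NONE)[0]:
        if cv2.contourArea(c)<300: continue
        c=c[:,0]; c=c[(c[:,0]<638)&(c[:,1]>1)]
        q=ray(d,c,29)[:,:2]; print('ext',q.min(0),q.max(0))
        q=q[q[:,0]>620]; mid=np.median(q[:,1])
        for nm,k in (('hi',q[:,1]>mid),('lo',q[:,1]<mid)):
            a=fit(q[k,0],q[k,1]);print(nm,'yaw',np.degrees(np.arctan(a[0])),'y@640',np.polyval(a,640), 'x',q[k,0].min(),q[k,0].max())
if __name__=='__main__':
    import sys; dock(sys.argv[1])
E
python3 dock.py wrist7.pkl; python3 dock.py top.pkl
```

```text
V of blue [106. 149. 153. 157. 160.]
ext [ 579.2 -178.6] [ 665.  -155.4]
hi yaw -0.28859342145525285 y@640 -155.5585839787713 x 620.4756894414795 660.9448811694202
lo yaw 0.42903415479870416 y@640 -167.31955797144383 x 620.0926612622931 665.0302594280892
ext [ 579.4 -109. ] [644.2 -85.5]
hi yaw 0.27463850096957787 y@640 -97.63781582762945 x 620.000459622284 639.9594421975729
lo yaw -0.3056575633172494 y@640 -109.01939909516707 x 622.1328712639435 644.1517556715431
V of blue [153.9 159.  160.  162.  169. ]
```

Run:
```python
from h import *
np.set_printoptions(precision=1,suppress=True)
d=pickle.load(open('wrist7.pkl','rb'))
print(ray(d,[[217,187],[420,187],[413,272],[224,273]],56)); print(ray(d,[[236,169],[405,170]],22))
```

```text
[[ 462.2 -156.7   56. ]
 [ 544.7 -157.1   56. ]
 [ 546.1 -197.    56. ]
 [ 460.6 -197.2   56. ]]
[[ 460.7 -156.7   22. ]
 [ 548.7 -157.7   22. ]]
```

send_rows(
  series=[
    [-0.006,0,0,0,0,0],
    [-0.006,0,0,0,0,0],
    [-0.006,0,0,0,0,0],
    [-0.006,0,0,0,0,0],
    [-0.006,0,0,0,0,0],
    [-0.006,0,0,0,0,0],
    [-0.005,0,0,0,0,0],
    [-0.003,0,0,0,0,0],
  ],
)

```text
clock: 12.9
eef_pos: [501.9, -165.3, -14.6]
tcp_rot: [-1.571, 0.0, -1.576]
contact_force: [-0.2, -2.0, -0.3]
opening: 0.5
```

send_rows(
  series=[
    [0,0,0,0,0,0],
    [0,0,0,0,0,0],
  ],
)

```text
clock: 13.1
eef_pos: [502.0, -165.8, -14.6]
tcp_rot: [-1.571, 0.0, -1.576]
contact_force: [-0.4, -0.1, -0.4]
opening: 0.501
```

```bash
python3 - <<'E'
from rig import r, imaging
from h import *
s=r.sense();print(s['clock'],s['eef_pos'],np.degrees(s['tcp_rot']),s['contact_force'],s['opening'])
d=imaging.grab_frame('wrist'); pickle.dump(d,open('wrist8.pkl','wb'));P=cloud(d)
cv2.imwrite('pics/wrist8.png',d['frame'][:,:,::-1])
E
python3 dock.py wrist8.pkl
```

```text
13.1 [ 501.99695156 -165.81973006  -14.59935095] [-9.00010763e+01  4.69781056e-03 -9.03113602e+01] [-0.37100318 -0.14888121 -0.36443613] 0.5011959765949411
V of blue [126. 154. 157. 159. 160.]
ext [ 578.7 -178.2] [ 681.  -153.7]
hi yaw -0.12993502166355816 y@640 -154.14364470502858 x 620.1878798536343 676.5630946300696
lo yaw -0.2623340246789887 y@640 -166.72489150303593 x 622.0819026303806 681.042839116758
ext [ 579.4 -108.5] [660.  -85.7]
hi yaw 0.4501404180185554 y@640 -97.2214642889133 x 620.2307296514236 655.8400417178449
lo yaw -0.28330056922598923 y@640 -108.40425690564705 x 621.8062050381122 659.9999999541494
```

View pics/wrist8.png

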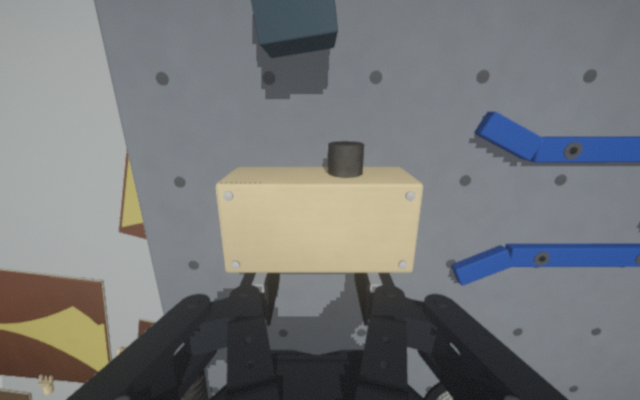

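The module is squared and about in line with the guides: module centre y≈-133, guide centre y≈-132. I nudge it 1 mm, retreat, lift and turn to get behind it.

send_rows(
  series=[
    [-0.0005,0,0,0,0,0],
    [-0.0005,0,0,0,0,0],
    [0,0,0,0,0,0],
    [0.003,0,0,0,0,0],
    [0.006,0,0,0,0,0],
    [0.006,0,0,0,0,0],
    [0,0,0,0,0,0],
  ],
)

```text
clock: 13.85
eef_pos: [502.1, -180.8, -14.6]
tcp_rot: [-1.57, -0.0, -1.577]
contact_force: [-0.0, -0.8, -0.0]
opening: 0.499
```

send_rows(
  series=[
    [0,-0.01,0,0,0,0],
    [0,-0.02,0,0,0,0],
    [0,-0.02,0,0,0,0],
    [0,-0.02,0,0,0,0],
    [0,0,-0.025,0,0,0],
    [0,0,-0.025,0,0,0],
    [0,0,-0.025,0,0,0],
  ],
  gripper=0.12,
)

```text
clock: 14.55
eef_pos: [426.3, -179.4, 56.2]
tcp_rot: [-1.57, -0.0, -1.576]
contact_force: [-0.1, -0.1, 0.3]
opening: 0.125
```

send_rows(
  series=[
    [0,0,0,0,-8.5,0],
    [0,0,0,0,-8.5,0],
    [0,0,0,0,-8.5,0],
    [0,0,0,0,-8.5,0],
    [0,0,0,0,-8.5,0],
    [0,0,0,0,-8.5,0],
    [0,0,0,0,-8.5,0],
    [0,0,0,0,-8.5,0],
  ],
)

```text
clock: 15.35
eef_pos: [427.0, -179.4, 56.1]
tcp_rot: [-1.571, -0.001, -0.383]
contact_force: [0.3, -0.2, 0.4]
opening: 0.126
```

send_rows(
  series=[
    [0,0,0,0,-8.5,0],
    [0,0,0,0,-8.5,0],
    [0,0,0,0,-5,0],
    [0,0,0,0,0,0],
    [0,0,0,0,0,0],
  ],
)

```text
clock: 15.85
eef_pos: [427.0, -179.5, 55.8]
tcp_rot: [-1.571, -0.0, -0.008]
contact_force: [0.1, -0.2, -0.4]
opening: 0.119
```

Run:
```python
from rig import r, imaging
from h import *
s=r.sense();print(s['clock'],s['eef_pos'],np.degrees(s['tcp_rot']),s['contact_force'],s['opening'])
d=imaging.grab_frame('wrist'); pickle.dump(d,open('wrist9.pkl','wb'));P=cloud(d)
cv2.imwrite('pics/wrist9.png',d['frame'][:,:,::-1])
```

```text
15.85 [ 427.02383636 -179.4728683    55.81841356] [-9.00099810e+01 -2.53991657e-02 -4.70150569e-01] [ 0.14410076 -0.24300892 -0.38743759] 0.11876529804667679
```

View pics/wrist9.png

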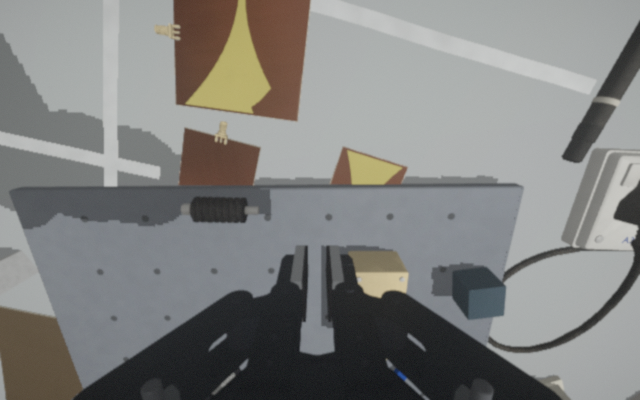

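send_rows(
  series=[
    [0,0,0.012,0,0,0],
    [0,0,0.012,0,0,0],
    [0,0,0.012,0,0,0],
    [0,0,0.0115,0,-0.25,0],
    [0,0,0,0,0,0],
    [0,0,0,0,0,0],
  ],
)

```text
clock: 16.5
eef_pos: [427.3, -131.6, 55.4]
tcp_rot: [-1.571, -0.0, 0.0]
contact_force: [-0.6, -0.3, 0.2]
opening: 0.12
```

Run:
```python
from rig import r, imaging
from h import *
s=r.sense();print(s['clock'],s['eef_pos'],np.degrees(s['tcp_rot']),s['contact_force'],s['opening'])
for n in ('wrist','top','scene'):
    d=imaging.grab_frame(n); pickle.dump(d,open(n+'10.pkl','wb'))
    f=d['frame']
    if n=='top': f=cv2.resize(f[90:310,220:470],None,fx=2.5,fy=2.5)
    if n=='scene': f=cv2.resize(f[140:300,200:480],None,fx=2.8,fy=2.8)
    cv2.imwrite('pics/%s10.png'%n,f[:,:,::-1])
d=pickle.load(open('wrist10.pkl','rb'));P=cloud(d)
for v in range(240,270,4): print(v,[(P[v,u]-s['eef_pos']).round() for u in (300,304,330,338)])
```

```text
16.5 [ 427.31207971 -131.56149925   55.43259528] [-9.00098749e+01 -7.52175451e-03  5.43142028e-03] [-0.59364426 -0.32097106  0.22238329] 0.11954202369679547
240 [array([ 24., -13., -33.]), array([ 24., -10., -33.]), array([ 24.,  12., -33.]), array([ 24.,  19., -33.])]
244 [array([ 28., -13., -32.]), array([ 28., -10., -33.]), array([ 28.,  12., -33.]), array([ 28.,  19., -33.])]
248 [array([-11.,  -8.,  46.]), array([-10.,  -6.,  46.]), array([-10.,   8.,  46.]), array([-11.,  12.,  46.])]
252 [array([-10.,  -8.,  50.]), array([-10.,  -6.,  50.]), array([-11.,   7.,  51.]), array([-10.,  12.,  50.])]
256 [array([-11.,  -8.,  55.]), array([-10.,  -6.,  54.]), array([-10.,   7.,  54.]), array([-11.,  11.,  55.])]
260 [array([-11.,  -8.,  59.]), array([-10.,  -6.,  58.]), array([-11.,   7.,  59.]), array([-10.,  11.,  57.])]
264 [array([-10.,  -8.,  61.]), array([-11.,  -6.,  62.]), array([-11.,   7.,  62.]), array([-10.,  11.,  62.])]
268 [array([-11.,  -7.,  66.]), array([-11.,  -5.,  66.]), array([-10.,   7.,  65.]), array([-10.,  11.,  65.])]
```

View pics/wrist10.png

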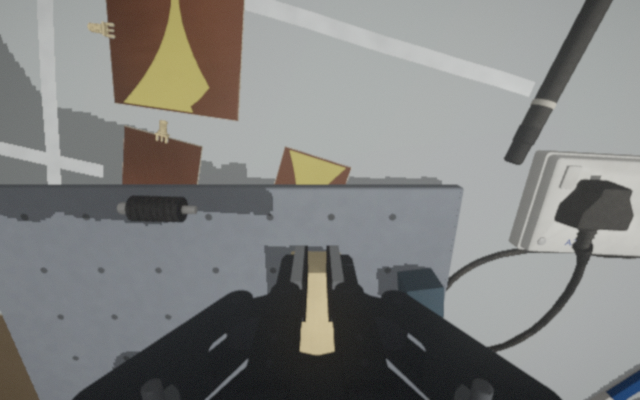

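View pics/top10.png

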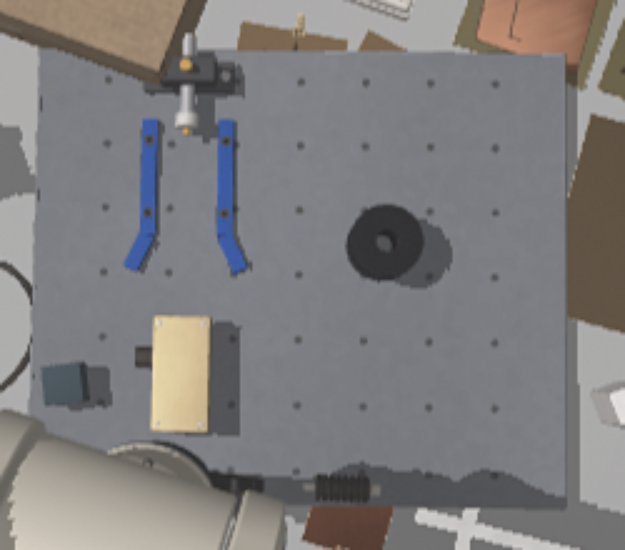

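View pics/scene10.png

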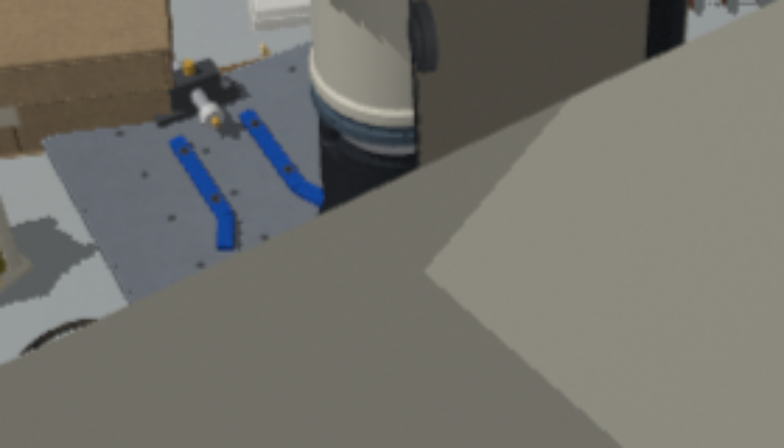

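```bash
cat > top.py <<'E'
from dock import *
import sys
def main(n):
    d=pickle.load(open(n,'rb'));hsv=cv2.cvtColor(d['frame'],cv2.COLOR_RGB2HSV);P=cloud(d);Z=P[...,2]
    H,S,V=[hsv[...,i].astype(int) for i in range(3)]
    roi=np.zeros(H.shape,bool);roi[95:300,225:460]=1
    m=((H>100)&(H<125)&(S>150)&roi).astype(np.uint8);m=cv2.morphologyEx(m,cv2.MORPH_CLOSE,np.ones((5,5)))
    for c in cv2.findContours(m,cv2.RETR_EXTERNAL,cv2.CHAIN_APPROX_NONE)[0]:
        if cv2.contourArea(c)<80: continue
        q=ray(d,c[:,0],29)[:,:2];q0=q;q=q[(q[:,0]>618)&(q[:,0]<690)];mid=np.median(q[:,1])
        print('guide x',q0[:,0].min(),q0[:,0].max())
        for nm,k in (('hi',q[:,1]>mid),('lo',q[:,1]<mid)):
            a=fit(q[k,0],q[k,1]);print(nm,'yaw %.2f y@640 %.1f'%(np.degrees(np.arctan(a[0])),np.polyval(a,640)))
    m=((H>12)&(H<30)&(S>60)&(V>120)&(Z>45)&(Z<66)&roi).astype(np.uint8)
    c=max(cv2.findContours(m,cv2.RETR_EXTERNAL,cv2.CHAIN_APPROX_NONE)[0],key=cv2.contourArea)
    print('mod',cv2.minAreaRect(ray(d,c[:,0],56)[:,:2].astype(np.float32)))
    q=ray(d,c[:,0],56)[:,:2];mid=np.median(q[:,1]);q=q[(q[:,0]>q[:,0].min()+8)&(q[:,0]<q[:,0].max()-8)];mid=(q[:,1].max()+q[:,1].min())/2
    for nm,k in (('hi',q[:,1]>mid),('lo',q[:,1]<mid)):
        a=fit(q[k,0],q[k,1]);print(nm,'yaw %.2f y@640 %.1f y@500 %.1f'%(np.degrees(np.arctan(a[0])),np.polyval(a,640),np.polyval(a,500)))
    f=d['frame'][100:160,270:330];cv2.imwrite('pics/head_%s.png'%n[:-4],cv2.resize(f[:,:,::-1],None,fx=9,fy=9,interpolation=cv2.INTER_NEAREST))
main(sys.argv[1])
E
python3 top.py top10.pkl
```

```text
guide x 583.464537696546 699.1037384662071
hi yaw -1.28 y@640 -157.6
lo yaw 0.96 y@640 -166.8
guide x 584.2661228326656 698.4369515132793
hi yaw -0.31 y@640 -98.9
lo yaw 1.21 y@640 -107.4
mod ((504.4454040527344, -132.65567016601562), (41.35918045043945, 82.978271484375), 89.663330078125)
hi yaw 1.21 y@640 -110.0 y@500 -112.9
lo yaw -1.34 y@640 -155.6 y@500 -152.3
```

View pics/head_top10.png

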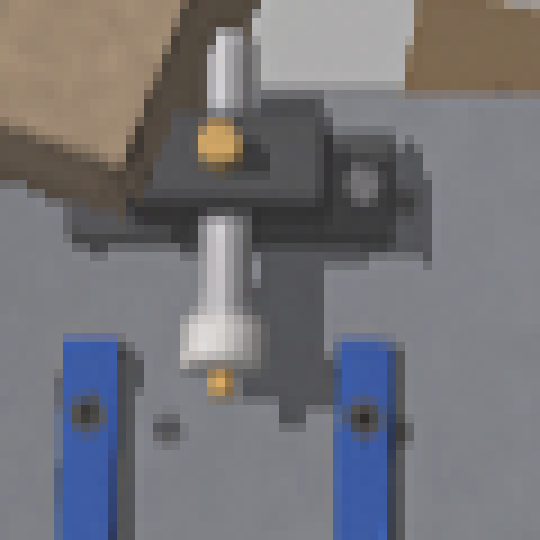

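Run:
```python
from h import *
np.set_printoptions(precision=1,suppress=True)
d=pickle.load(open('top10.pkl','rb'));P=cloud(d)
print(ray(d,[[294.4,140.5]],50),ray(d,[[294.4,140.5]],44),ray(d,[[294.4,143.5]],41),ray(d,[[312,137.5]],29))
print(ray(d,[[270+110/9.,140.5],[270+340/9.,140.5]],29))
```

```text
[[ 689.5 -133.5   50. ]] [[ 690.7 -133.1   44. ]] [[ 685.6 -133.    41. ]] [[ 700.1 -165.8   29. ]]
[[ 693.6 -108.6   29. ]
 [ 694.2 -157.8   29. ]]
```

The top view shows the module (centre y≈-132.7, yaw≈-0.3°) in line with the guides (centre y≈-132.7). The head face is at about x=690 and the pin tip at about 685, so home should come with the TCP at x≈594. I go down behind the module.

send_rows(
  series=[
    [0,0.012,0,0,0.3,0],
    [0,0.012,0,0,0,0],
    [0,0.012,0,0,0,0],
    [0,0.012,0,0,0,0],
    [0,0.01,0,0,0,0],
    [0,0.006,0,0,0,0],
    [0,0.004,0,0,0,0],
    [0,0,0,0,0,0],
  ],
)

```text
clock: 17.45
eef_pos: [427.0, -131.9, -13.1]
tcp_rot: [-1.571, 0.001, -0.006]
contact_force: [-0.4, -0.1, 0.3]
opening: 0.121
```

send_rows(
  series=[
    [0,0,0,0,0,0],
    [0.003,0,0,0,0,0],
    [0.003,0,0,0,0,0],
    [0.003,0,0,0,0,0],
    [0,0,0,0,0,0],
  ],
)

```text
clock: 17.95
eef_pos: [437.0, -132.2, -12.4]
tcp_rot: [-1.571, -0.001, -0.006]
contact_force: [-0.1, 0.7, 0.6]
opening: 0.123
```

Run:
```python
from rig import r, imaging
from h import *
s=r.sense();print(s['clock'],s['eef_pos'],np.degrees(s['tcp_rot']),s['contact_force'],s['opening'])
for n in ('wrist','top'):
    d=imaging.grab_frame(n); pickle.dump(d,open(n+'11.pkl','wb'))
    f=d['frame']
    if n=='top': f=cv2.resize(f[90:310,220:470],None,fx=2.5,fy=2.5)
    cv2.imwrite('pics/%s11.png'%n,f[:,:,::-1])
```

```text
17.95 [ 436.99371943 -132.19358009  -12.38906677] [-9.00155828e+01 -5.22754196e-02 -3.60902163e-01] [-0.08664086  0.74842181  0.62877752] 0.12328025752133515
```

View pics/wrist11.png

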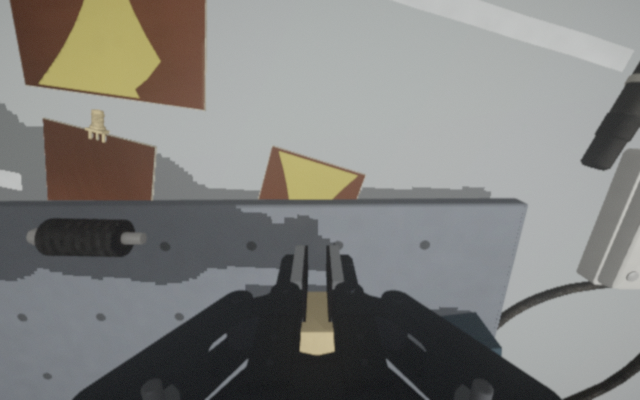

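send_rows(
  series=[
    [0.004,0,0,0,0,0],
    [0.004,0,0,0,0,0],
    [0.004,0,0,0,0,0],
    [0.004,0,0,0,0,0],
    [0.004,0,0,0,0,0],
    [0.004,0,0,0,0,0],
    [0.004,0,0,0,0,0],
    [0.004,0,0,0,0,0],
  ],
)

```text
clock: 18.85
eef_pos: [468.4, -132.2, -12.7]
tcp_rot: [-1.571, 0.0, -0.006]
contact_force: [-1.0, -1.5, -0.4]
opening: 0.118
```

send_rows(
  series=[
    [0.005,0,0,0,0,0],
    [0.005,0,0,0,0,0],
    [0.005,0,0,0,0,0],
    [0.005,0,0,0,0,0],
    [0.005,0,0,0,0,0],
    [0.005,0,0,0,0,0],
  ],
)

```text
clock: 19.45
eef_pos: [498.6, -132.5, -12.6]
tcp_rot: [-1.571, 0.0, -0.006]
contact_force: [-1.4, 0.2, -0.1]
opening: 0.12
```

```bash
python3 - <<'E'
from rig import r, imaging
from h import *
s=r.sense();print(s['clock'],s['eef_pos'],np.degrees(s['tcp_rot']),s['contact_force'],s['opening'])
for n in ('wrist','top'):
    d=imaging.grab_frame(n); pickle.dump(d,open(n+'12.pkl','wb'))
    f=d['frame']
    if n=='top': f=cv2.resize(f[90:310,220:470],None,fx=2.5,fy=2.5)
    cv2.imwrite('pics/%s12.png'%n,f[:,:,::-1])
E
python3 top.py top12.pkl
```

```text
19.45 [ 498.57139525 -132.4566013   -12.63077032] [-8.99994643e+01  2.72759440e-03 -3.68579487e-01] [-1.40760854  0.2332425  -0.06712574] 0.12011869970333007
guide x 583.4923277416077 699.1275269322443
hi yaw -1.28 y@640 -157.6
lo yaw 0.96 y@640 -166.8
guide x 584.2661228326656 698.4369515132793
hi yaw -0.31 y@640 -98.9
lo yaw -0.36 y@640 -107.4
mod ((574.2302856445312, -133.47608947753906), (42.60801696777344, 40.82815170288086), 0.8185172080993652)
hi yaw 9.37 y@640 -103.2 y@500 -126.3
lo yaw -5.05 y@640 -158.7 y@500 -146.3
```

View pics/top12.png

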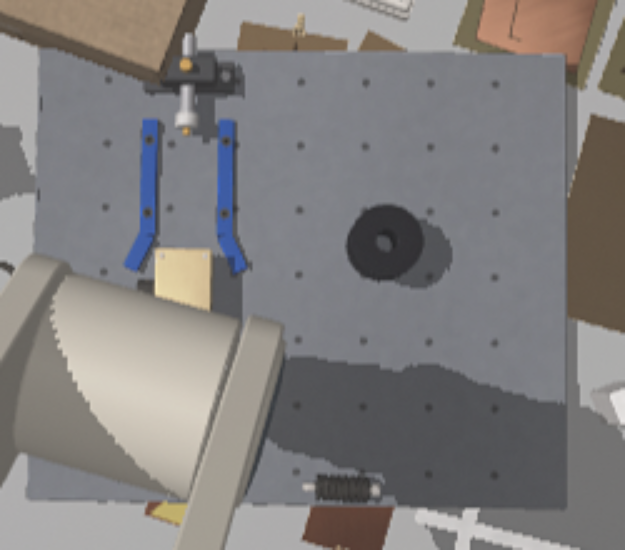

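View pics/wrist12.png

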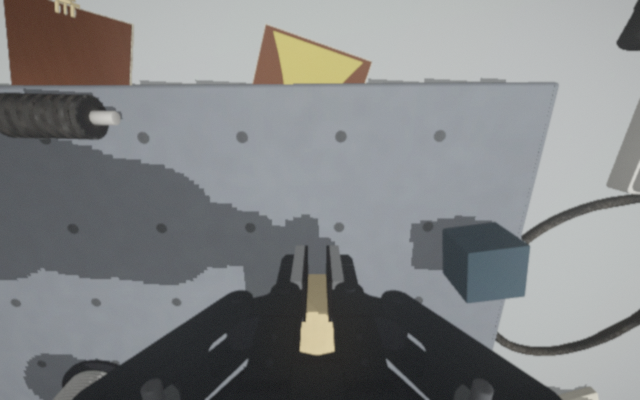

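The nose is at x≈594, y≈-133, entering the flares centred. I continue.

send_rows(
  series=[
    [0.004,0,0,0,0,0],
    [0.004,0,0,0,0,0],
    [0.004,0,0,0,0,0],
    [0.004,0,0,0,0,0],
    [0.004,0,0,0,0,0],
    [0.004,0,0,0,0,0],
    [0.004,0,0,0,0,0],
    [0.004,0,0,0,0,0],
  ],
)

```text
clock: 20.35
eef_pos: [530.5, -132.7, -12.6]
tcp_rot: [-1.571, 0.0, -0.006]
contact_force: [-1.0, -0.3, -0.9]
opening: 0.124
```

send_rows(
  series=[
    [0.004,0,0,0,0,0],
    [0.004,0,0,0,0,0],
    [0.004,0,0,0,0,0],
    [0.004,0,0,0,0,0],
    [0.004,0,0,0,0,0],
    [0.003,0,0,0,0,0],
    [0,0,0,0,0,0],
  ],
)

```text
clock: 21.05
eef_pos: [554.0, -132.9, -12.5]
tcp_rot: [-1.571, -0.001, -0.006]
contact_force: [0.8, 0.2, 0.6]
opening: 0.118
```

Run:
```python
from rig import r, imaging
from h import *
s=r.sense();print(s['clock'],s['eef_pos'],np.degrees(s['tcp_rot']),s['contact_force'],s['opening'])
for n in ('top','scene'):
    d=imaging.grab_frame(n); pickle.dump(d,open(n+'13.pkl','wb'))
    f=d['frame']
    if n=='top': f=cv2.resize(f[100:200,250:370],None,fx=5,fy=5)
    else: f=cv2.resize(f[140:260,200:360],None,fx=4,fy=4)
    cv2.imwrite('pics/%s13.png'%n,f[:,:,::-1])
```

```text
21.05 [ 553.96854887 -132.89063037  -12.49104997] [-9.00112906e+01 -5.23965504e-02 -3.63599633e-01] [0.78267936 0.24559027 0.58300982] 0.11787439180404644
```

View pics/top13.png

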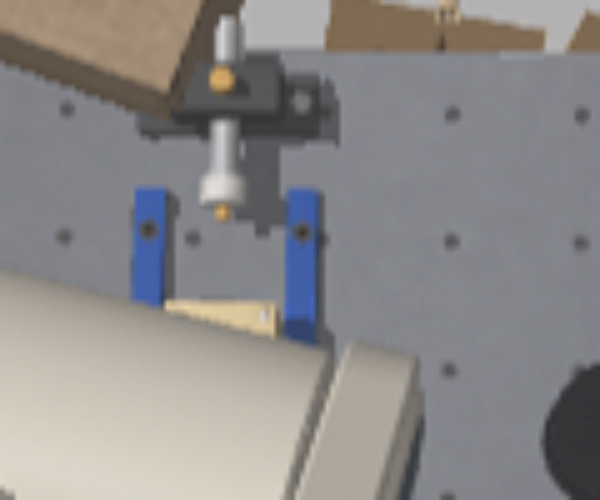

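View pics/scene13.png

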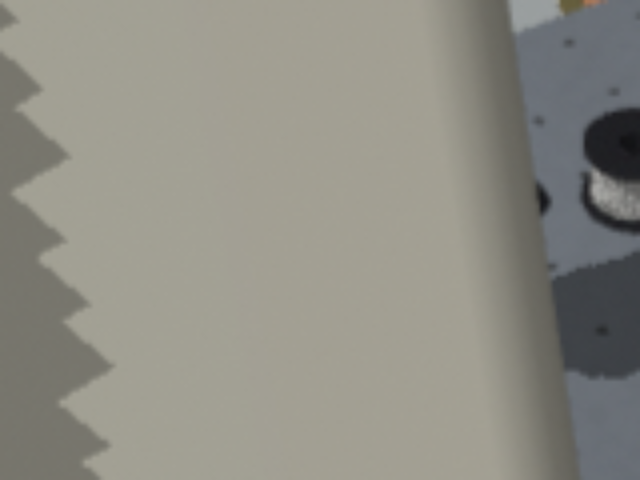

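The nose (crop u 165–277) sits between the straight guides with the head ahead. I continue more gently.

send_rows(
  series=[
    [0.003,0,0,0,0,0],
    [0.003,0,0,0,0,0],
    [0.003,0,0,0,0,0],
    [0.003,0,0,0,0,0],
    [0.003,0,0,0,0,0],
    [0.003,0,0,0,0,0],
    [0.003,0,0,0,0,0],
    [0.002,0,0,0,0,0],
  ],
)

```text
clock: 21.95
eef_pos: [576.5, -133.0, -12.6]
tcp_rot: [-1.571, -0.0, -0.006]
contact_force: [-1.2, 0.2, 1.0]
opening: 0.121
```

send_rows(
  series=[
    [0.001,0,0,0,0,0],
    [0.001,0,0,0,0,0],
    [0.001,0,0,0,0,0],
    [0.001,0,0,0,0,0],
    [0.001,0,0,0,0,0],
  ],
)

```text
clock: 22.45
eef_pos: [581.2, -133.0, -12.6]
tcp_rot: [-1.571, 0.0, -0.006]
contact_force: [-1.5, 0.2, 1.7]
opening: 0.12
```

send_rows(
  series=[
    [0.001,0,0,0,0,0],
    [0.001,0,0,0,0,0],
    [0.001,0,0,0,0,0],
    [0.001,0,0,0,0,0],
    [0.001,0,0,0,0,0],
  ],
)

```text
clock: 22.95
eef_pos: [586.2, -133.0, -12.6]
tcp_rot: [-1.571, 0.0, -0.006]
contact_force: [-1.4, -0.2, -0.1]
opening: 0.123
```

Run:
```python
from rig import r, imaging
from h import *
s=r.sense();print(s['clock'],s['eef_pos'],np.degrees(s['tcp_rot']),s['contact_force'],s['opening'])
for n in ('top',):
    d=imaging.grab_frame(n); pickle.dump(d,open(n+'14.pkl','wb'))
    f=d['frame']
    if n=='top': f=cv2.resize(f[100:200,250:370],None,fx=5,fy=5)
    cv2.imwrite('pics/%s14.png'%n,f[:,:,::-1])
```

```text
22.95 [ 586.24631436 -133.03225172  -12.60251873] [-9.00023389e+01  6.63011358e-04 -3.63393656e-01] [-1.3558537  -0.17780996 -0.09444458] 0.12279349124838665
```

View pics/top14.png

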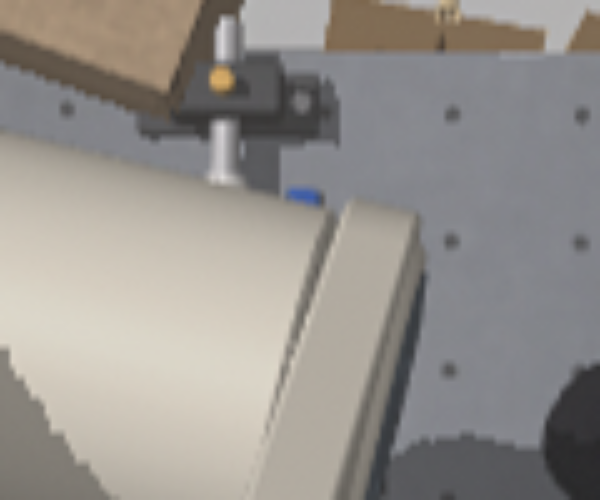

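The arm now hides the nose (the head is at crop (222,185)), so I go on by force in small steps.

send_rows(
  series=[
    [0.0005,0,0,0,0,0],
    [0.0005,0,0,0,0,0],
    [0.0005,0,0,0,0,0],
    [0.0005,0,0,0,0,0],
  ],
)

```text
clock: 23.4
eef_pos: [588.1, -133.0, -12.6]
tcp_rot: [-1.571, 0.0, -0.006]
contact_force: [-1.9, -0.2, 0.7]
opening: 0.118
```

send_rows(
  series=[
    [0.0005,0,0,0,0,0],
    [0.0005,0,0,0,0,0],
    [0.0005,0,0,0,0,0],
    [0.0005,0,0,0,0,0],
  ],
)

```text
clock: 23.8
eef_pos: [590.2, -133.0, -12.6]
tcp_rot: [-1.571, 0.0, -0.006]
contact_force: [-2.0, 0.2, 1.2]
opening: 0.118
```

send_rows(
  series=[
    [0.0005,0,0,0,0,0],
    [0.0005,0,0,0,0,0],
  ],
)

```text
clock: 24.0
eef_pos: [591.2, -133.0, -12.6]
tcp_rot: [-1.571, 0.0, -0.006]
contact_force: [-2.4, -0.6, 2.2]
opening: 0.124
```

send_rows(
  series=[
    [0.0004,0,0,0,0,0],
    [0.0004,0,0,0,0,0],
  ],
)

```text
clock: 24.2
eef_pos: [592.0, -133.1, -12.6]
tcp_rot: [-1.571, 0.0, -0.006]
contact_force: [-1.6, 0.2, 0.7]
opening: 0.12
```

send_rows(
  series=[
    [0.0004,0,0,0,0,0],
    [0.0004,0,0,0,0,0],
  ],
)

```text
clock: 24.4
eef_pos: [592.8, -133.1, -12.6]
tcp_rot: [-1.571, 0.0, -0.006]
contact_force: [-2.6, 0.1, 0.5]
opening: 0.115
```

send_rows(
  series=[
    [0.0004,0,0,0,0,0],
    [0.0004,0,0,0,0,0],
  ],
)

```text
clock: 24.6
eef_pos: [593.2, -133.0, -12.7]
tcp_rot: [-1.571, 0.001, -0.006]
contact_force: [-3.8, -0.5, 1.0]
opening: 0.114
```

send_rows(
  series=[
    [0.0004,0,0,0,0,0],
  ],
)

```text
clock: 24.7
eef_pos: [593.2, -133.0, -12.8]
tcp_rot: [-1.571, 0.002, -0.006]
contact_force: [-5.6, -0.2, 2.4]
opening: 0.126
```

send_rows(
  series=[
    [0.0004,0,0,0,0,0],
  ],
)

```text
clock: 24.8
eef_pos: [593.2, -133.0, -12.8]
tcp_rot: [-1.571, 0.002, -0.006]
contact_force: [-6.6, -0.3, 3.3]
opening: 0.116
```

send_rows(
  series=[
    [0,0,0,0,0,0],
  ],
)

```text
clock: 24.9
eef_pos: [593.2, -132.9, -12.9]
tcp_rot: [-1.571, 0.002, -0.006]
contact_force: [-5.2, -2.0, 2.0]
opening: 0.123
```

send_rows(
  series=[
    [0.0004,0,0,0,0,0],
  ],
)

```text
clock: 25.0
eef_pos: [593.1, -132.9, -13.0]
tcp_rot: [-1.57, 0.003, -0.006]
contact_force: [-8.7, -0.6, 3.6]
opening: 0.116
```

send_rows(
  series=[
    [0,0,0,0,0,0],
  ],
)

```text
clock: 25.1
eef_pos: [593.2, -133.0, -12.9]
tcp_rot: [-1.57, 0.003, -0.006]
contact_force: [-7.7, -0.4, 3.1]
opening: 0.118
```

send_rows(
  series=[
    [0.0004,0,0,0,0,0],
    [0,0,0,0,0,0],
  ],
)

```text
clock: 25.3
eef_pos: [593.1, -132.9, -13.0]
tcp_rot: [-1.57, 0.004, -0.006]
contact_force: [-8.5, -0.7, 4.7]
opening: 0.116
```

send_rows(
  series=[
    [0,0,0,0,0,0],
  ],
)

```text
clock: 25.4
eef_pos: [593.1, -132.9, -13.0]
tcp_rot: [-1.57, 0.004, -0.006]
contact_force: [-8.8, -1.4, 4.1]
opening: 0.118
```

send_rows(
  series=[
    [0.0003,0,0,0,0,0],
    [0,0,0,0,0,0],
  ],
)

```text
clock: 25.6
eef_pos: [593.1, -132.9, -13.1]
tcp_rot: [-1.57, 0.004, -0.006]
contact_force: [-9.0, -1.0, 4.4]
opening: 0.119
```

send_rows(
  series=[
    [0,0,0,0,0,0],
    [0,0,0,0,0,0],
    [0,0,0,0,0,0],
  ],
)

```text
clock: 25.9
eef_pos: [593.1, -132.9, -13.1]
tcp_rot: [-1.57, 0.004, -0.006]
contact_force: [-9.0, -0.6, 4.3]
opening: 0.123
```

send_rows(
  series=[
    [0,0,0,0,0,0],
    [0,0,0,0,0,0],
    [0,0,0,0,0,0],
  ],
)

```text
clock: 26.2
eef_pos: [593.1, -132.9, -13.1]
tcp_rot: [-1.57, 0.004, -0.006]
contact_force: [-8.5, 0.0, 5.3]
opening: 0.121
```

send_rows(
  series=[
    [0,0,0,0,0,0],
    [0,0,0,0,0,0],
    [0,0,0,0,0,0],
  ],
)

```text
clock: 26.5
eef_pos: [593.1, -132.9, -13.1]
tcp_rot: [-1.57, 0.004, -0.006]
contact_force: [-9.9, -0.3, 4.3]
opening: 0.118
```

send_rows(
  series=[
    [0,0,0,0,0,0],
    [0,0,0,0,0,0],
    [0,0,0,0,0,0],
  ],
)

```text
clock: 26.8
eef_pos: [593.1, -132.9, -13.1]
tcp_rot: [-1.57, 0.004, -0.006]
contact_force: [-9.3, -0.4, 4.7]
opening: 0.117
```

The force is steady at about 9 N. I add a touch to reach about 10 N and hold it for more than a second.

send_rows(
  series=[
    [0.0003,0,0,0,0,0],
    [0,0,0,0,0,0],
    [0,0,0,0,0,0],
  ],
)

```text
clock: 27.1
eef_pos: [593.0, -132.9, -13.2]
tcp_rot: [-1.57, 0.005, -0.006]
contact_force: [-9.9, -0.7, 4.8]
opening: 0.12
```

send_rows(
  series=[
    [0,0,0,0,0,0],
    [0,0,0,0,0,0],
    [0,0,0,0,0,0],
    [0,0,0,0,0,0],
  ],
)

```text
clock: 27.5
eef_pos: [593.1, -132.9, -13.2]
tcp_rot: [-1.57, 0.005, -0.006]
contact_force: [-9.9, -0.8, 5.6]
opening: 0.12
```

send_rows(
  series=[
    [0,0,0,0,0,0],
    [0,0,0,0,0,0],
    [0,0,0,0,0,0],
    [0,0,0,0,0,0],
  ],
)

```text
clock: 27.9
eef_pos: [593.1, -132.8, -13.2]
tcp_rot: [-1.57, 0.005, -0.006]
contact_force: [-10.1, -0.3, 4.5]
opening: 0.118
```

send_rows(
  series=[
    [0,0,0,0,0,0],
    [0,0,0,0,0,0],
    [0,0,0,0,0,0],
    [0,0,0,0,0,0],
  ],
)

```text
clock: 28.3
eef_pos: [593.1, -132.9, -13.2]
tcp_rot: [-1.57, 0.005, -0.006]
contact_force: [-10.9, 0.7, 5.0]
opening: 0.118
```

Held at about 10 N for 1.3 s. I let go gently and retreat straight back.

send_rows(
  series=[
    [-0.001,0,0,0,0,0],
    [-0.001,0,0,0,0,0],
    [-0.001,0,0,0,0,0],
    [-0.001,0,0,0,0,0],
    [-0.001,0,0,0,0,0],
    [-0.002,0,0,0,0,0],
    [-0.003,0,0,0,0,0],
    [-0.005,0,0,0,0,0],
  ],
)

```text
clock: 29.1
eef_pos: [580.8, -133.0, -12.5]
tcp_rot: [-1.571, -0.0, -0.006]
contact_force: [0.6, -0.3, -0.1]
opening: 0.118
```

send_rows(
  series=[
    [-0.01,0,0,0,0,0],
    [-0.01,0,0,0,0,0],
    [-0.01,-0.01,0,0,0,0],
    [0,-0.02,0,0,0,0],
    [0,-0.025,0,0,0,0],
    [0,-0.03,0,0,0,0],
    [0,-0.03,0,0,0,0],
    [0,-0.03,0,0,0,0],
  ],
)

```text
clock: 29.9
eef_pos: [549.9, -132.7, 134.2]
tcp_rot: [-1.571, -0.0, -0.007]
contact_force: [-0.2, 0.4, 0.6]
opening: 0.122
```

send_rows(
  series=[
    [-0.03,0,0,0,0,0],
    [-0.03,0,0,0,0,0],
    [-0.03,0,0,0,0,0],
    [-0.03,0,0,0,0,0],
    [-0.03,0,0,0,0,0],
    [0,0,0,0,0,0],
    [0,0,0,0,0,0],
  ],
)

```text
clock: 30.6
eef_pos: [400.5, -131.9, 133.1]
tcp_rot: [-1.571, -0.001, -0.007]
contact_force: [-0.3, 0.7, -0.0]
opening: 0.118
```

```bash
python3 - <<'E'
from rig import r, imaging
from h import *
s=r.sense();print(s['clock'],s['eef_pos'],np.degrees(s['tcp_rot']),s['contact_force'],s['opening'])
for n in ('top','scene'):
    d=imaging.grab_frame(n); pickle.dump(d,open(n+'15.pkl','wb'))
    f=d['frame']
    if n=='top': f=cv2.resize(f[100:200,250:370],None,fx=6,fy=6)
    else: f=cv2.resize(f[140:260,200:360],None,fx=4,fy=4)
    cv2.imwrite('pics/%s15.png'%n,f[:,:,::-1])
E
python3 top.py top15.pkl
```

```text
30.6 [ 400.47978821 -131.94207309  133.08743666] [-9.00238029e+01 -8.38945780e-02 -4.06843404e-01] [-0.2652078   0.70591686 -0.01631309] 0.11786973271057882
guide x 584.2661228326656 653.6698730443263
hi yaw -3.20 y@640 -99.1
lo yaw 1.21 y@640 -107.4
mod ((647.959228515625, -133.94235229492188), (82.6309585571289, 40.99308776855469), 1.0174716711044312)
hi yaw 1.05 y@640 -114.4 y@500 -117.0
lo yaw -1.37 y@640 -153.3 y@500 -149.9
```

View pics/top15.png

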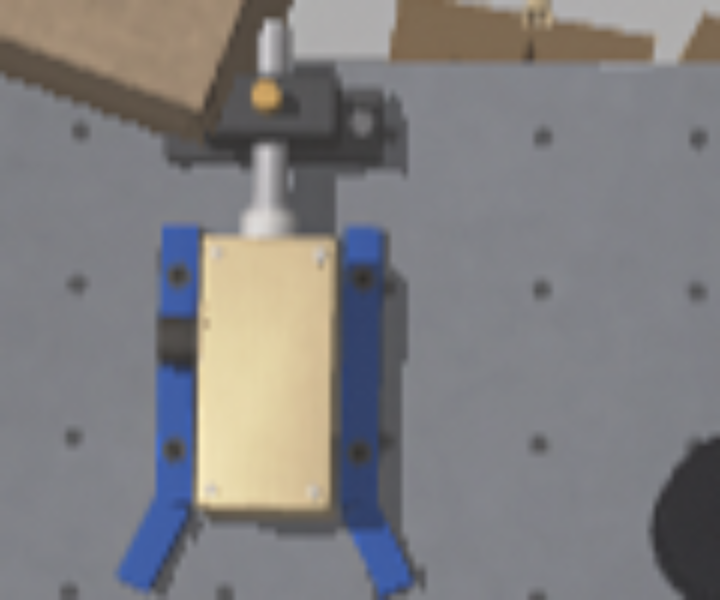

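View pics/scene15.png

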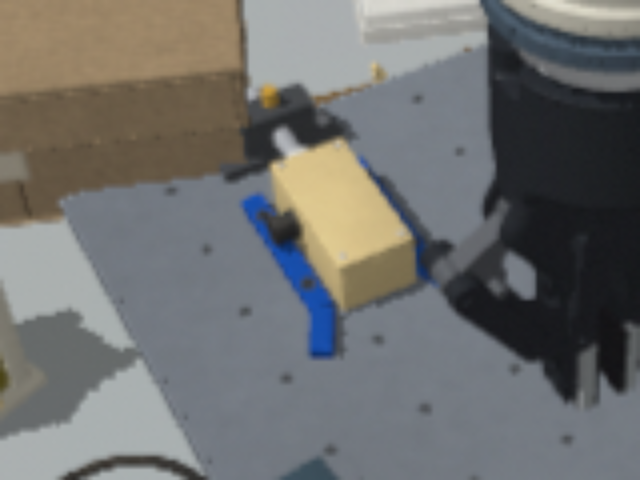

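The module sits flat between the guides with its nose at x≈690, against the head (crop (268,228)). No brass pin shows between them, and the robot is clear. I'm handing in.

Run:
```python
from rig import r
print(r.sign_off(), r.sense()['clock'])
```

```text
the job is handed in; nothing more can be done
the job is handed in; nothing more can be done
```

I pushed the gold module left past the spool and attenuator. I then got behind it and pushed it up the middle of the blue guides until it met the stop head, with the TCP at x≈593. I held it there for over a second at about 9 N and then 1.3 s at about 10 N. The highest reading was 10.9 N. Then I let go and retreated; the last move ended at 30.6 s.

**Last checks**
- **Position:** the top view puts the module's nose at x≈690.5, against a head face I had measured at about 690. No brass pin showed between them.
- **Seating:** it lies flat between the guides, within about 1 mm of the head's centre line. Its yaw matches the guides to within about 1°, which is the limit of the picture.
- **Robot:** it stood clear, with about zero force. I saw no sign of contact with the spool, slate block, attenuator, guides or stop.

**What disagreed**
- **TCP offset:** the visible finger tips sit about 45 mm above the reported TCP. My first sideways pass went over the module without touching it. I measured the offset from wrist depth and used it from then on.
- **Downward force:** during the final press the tool read about 5 N upward, meaning it was also pressing down lightly on the module.
- **Forces between readings:** I read the force only at the end of each move call.

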